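Check the new brass pivot in the caliper and kit all the fan pivots in the tray

ROBOT

A 7-joint arm with a two-finger parallel gripper is mounted at the origin on the work surface. World frame = base frame: x ahead of the robot, y to its left, z up, the work surface at z = 0. Lengths are in mm, angles in rad, forces in N, time in s.
With the tool pointing down it reaches from about 350 to 775 mm from the base axis. Payload 3.1 kg.
Tool frame: the origin (TCP) lies between the finger pads; the fingertips stand 8 mm ahead of it and the grasp point (between the pads) lies 11 mm behind it; z points along the fingers, y is the line along which they close (so a half turn about z gives the same grasp; the last joint's range is limited). The gripper opens to 85 mm and grips with 20 to 120 N. Pads are 22 mm wide; open, the fingers measure 114 mm over their backs; the gripper's body (76 mm by 85 mm) begins 54 mm behind the grasp point. The pads swing forward as they close: fully open they stand 13 mm farther back than shut.
Start: joints at [-1.355, 0.311, 0.014, 1.512, -0.004, 1.319, -0.027], TCP at [140.196, 531.848, 239.304] pointing down, gripper open.
Joint ranges: [-2.7, 2.7], [-0.3, 1.91], [-1.27, 1.3], [0.12, 2.57], [-1.44, 4.58], [0.2, 2.03], [-3.05, 3.05]. Speed limits (rad/s): [2.79, 2.79, 3.14, 3.14, 3.14, 3.14, 3.14].

INTERFACE

Orientations are given as a unit quaternion [w, x, y, z].
In Python, from cell import sense, camera, camera_info, close_job, boxes_of, pinpoint gives the robot as it stands.
- The arm moves only by the tool jog_arm, never from a script. Its argument "motion" is a list of rows, each a list of 7 numbers: the shift along the tool's x, y, z in mm, then the turn, a rotation vector about the tool's x, y, z in rad, then the opening, from -1 (shut) to 1 (fully open). A call has 1 to 12 rows; each row shifts and turns the commanded pose from where the row before left it, along the tool's axes as they then stand; what a row does not reach is not made up. A row lasts 1/12 s, in which the tool goes at most 41.7 mm and 7.16 degrees, less where a joint would pass 70% of its speed; a pose out of reach is approached as far as the arm can. A call with a gripper value outside its range is refused whole. The fingers move at their own pace and stop on an object; "force" is the grip in N (left out, the last holds). Time passes only in rows, so rows that do not move let the fingers close. It gives the time, the measured TCP pose, the force, the opening and the grip force at its end, in the units of the state.
- sense(): the state, without advancing time (a new reading comes with each control period).
- camera(name): name is "scene" or "top"; returns (picture, depth): 420x560x3 uint8, red, green, blue; 420x560 float32, mm along the optical axis (not along the pixel's ray), 0 where there is no reading.
- camera_info(name): a dict with "mtx" (3x3 intrinsics, pixels), "R" (3x3) and "t" (3): a world point X has camera coordinates R X + t. Camera axes: x right, y down, z forward; pixel columns grow to the right and rows downward; lengths in mm; the calibration is good to about 2 mm. A picture is of the moment at which its call begins. camera_info takes no time and is no camera call.
- close_job(): hands the job in; it is judged then, once.
Trained networks look in the newest picture that a camera, given by its name, has taken for a name from the list of things; names that differ only in an ending like _2 or _b are one class to them, and where a whole thing is asked for, a point or a joint stands for the part that bears it (a point fixed in the world has none). Each returns a list of dicts, best first, with "conf" (0 to 1); they miss things now and then, are a little off and sometimes report something else, mostly with a low value. They report only what shows in the picture. A call takes as long as a camera call.
- boxes_of(name, camera): "box" ([left, top, right, bottom] in pixels, round what is visible of it).
- pinpoint(name, camera): "xy" ([column, row] in pixels: a listed point, or the origin of a listed thing).
The state is a dict: "t": time; "joints": joint angles; "dq": joint speeds; "joint_efforts": joint torques, N m; "tcp_pos": TCP position; "orientation": TCP orientation; "ft_force": force on the tool from outside, world axes, zero at the start; "ft_torque": the same for the moment, N m; "grip_width": finger opening in mm; "grip_force": force on a finger pad.
Only numpy, scipy, OpenCV 4.12 (cv2) and the standard library are available. Lean on these libraries where they do the work, as an engineer would, in place of code of your own. Each camera call takes 0.05 s, during which the arm holds its last target. There are 200 camera calls.

TASK

Kit the fan pivots. First check the new brass pivot: slide the bench caliper's jaw open, lay the pivot on the caliper's rest between the jaws and let go of it, slide the jaw gently shut by its sprung thumb tab until the pivot is firmly pressed between both jaws, then slide the jaw back clear of it. In the end every pivot, brass and steel, must lie in the blue tray in neat rows: one to a bay, lengthwise along the bay, in the middle of it and flat on its floor; leave the other things on the bench alone.

Things in the scene. Friction and masses are not known exactly. Their poses are not given: they have to be found in the camera images.
- bin: Red bin, 207 x 198 mm, fixed. Origin: centre of its underside, on the 8 mm rubber mat. Two banks of three compartments, centres at x = -51.5 and +51.5 mm, y = -68, 0, +68 mm. Each floor, 100 x 54 mm, is 32 mm above the origin at its centre and slopes 15 degrees, low towards -x. A pivot lies along the slope, pitched 15 degrees.
- bin_rear (a point): Top of the bin's rear cross wall, 66 mm above the mat; the middle cross wall reaches 60 mm, the front one 36 mm. Between neighbouring compartments and along the outer sides run only low ribs, 6 mm above the sloped floor (14 mm wide between compartments): grip with the fingertips 8 mm or more above the floor, or with the fingers part open.
- tray: Blue plastic screw tray, 214 x 198 mm, fixed. Origin: centre of its underside, on the mat. Six bays in two rows of three, each 100 mm (x) by 54 mm (y), floor 4 mm above the origin. Ribs between bays (along x, 14 mm wide) and side rims rise 6 mm above the floor, cross walls (along y, at the middle and ends) 10 mm.
- brass: The new pivot, brass (yellow). 80 mm long, 0.25 kg: square body 26 x 26 x 40 mm, a round journal 16 mm across, 20 mm long at each end. Origin: its centre, 13 mm above what it lies on; x along its length. Any flat may be down, either end first. Starts in a compartment of the bin.
- caliper: Green base 320 x 76 x 12 mm holding a 200 mm slide caliper on edge, jaws up; fixed. Origin: on the mat, under the beam; x along the beam towards the fixed jaw, whose face is at x = +80 mm. The moving jaw and its slider (90 mm long, 18 mm thick, top 44 mm above the origin) lie to -x. Jaw blades: 6 mm thick (y), 14 mm long (x), tops 86 mm above the origin.
- jaw (a joint): Opening between the jaw faces, m: 0 shut, 0.145 fully open, 0.080 when both jaws touch the ends of a pivot. The jaw slides with about 0.6 N of friction and stays where it is left. It starts open less than a pivot's length.
- jaw_face (a point): On the moving jaw's blade, in the plane of its face (which looks to the caliper's +x), 65 mm above the caliper's origin, the height of the axis of a pivot lying on the rest.
- anvil_face (a point): On the fixed jaw's blade, in the plane of its face (which looks to the caliper's -x), 65 mm above the caliper's origin.
- rest (a point): On the part rest between the jaws, a steel table from x = 0 to 70 mm of the caliper, 36 mm wide, with a 12 mm slot along it in which the jaws run. The point is at the table top's level (52 mm above the caliper's origin), 50 mm from the fixed jaw's face. Axes as the caliper's. A pivot lies along x, its square body across the slot, and slides when the jaw pushes it.
- thumb_tab (a point): Black upright tab on the slider, 22 mm (x) by 8 mm thick (y), 35 mm above the slider's top; the point is 20 mm above that top, at rest 62 mm behind the moving jaw's face. Pinch it across its thickness. It is sprung: 0.7 N per mm, up to 14 mm each way, so it gives once the jaw is stopped. The pivot's friction takes up to 3 N: about 10 mm of give presses well, short of the 14 mm stop.
- spanner: Chrome combination spanner, 185 mm long, lying on the mat; loose, to be left alone. Origin at the middle of its underside.
- switch_block: Green toggle switch block, 55 x 85 x 34 mm with a steel lever up to 64 mm; loose, to be left alone. Origin at the centre of its underside. Farther off stand a grey fan head and a blue vise, both fixed and out of the way.
- steel0: A steel pivot (silvery). 80 mm long, 0.25 kg: square body 26 x 26 x 40 mm, a round journal 16 mm across, 20 mm long at each end. Origin: its centre, 13 mm above what it lies on; x along its length. Any flat may be down, either end first. Three to five of them are present, each at first in a compartment of the bin; None if absent.
- steel1: A steel pivot (silvery). 80 mm long, 0.25 kg: square body 26 x 26 x 40 mm, a round journal 16 mm across, 20 mm long at each end. Origin: its centre, 13 mm above what it lies on; x along its length. Any flat may be down, either end first. Three to five of them are present, each at first in a compartment of the bin; None if absent.
- steel2: A steel pivot (silvery). 80 mm long, 0.25 kg: square body 26 x 26 x 40 mm, a round journal 16 mm across, 20 mm long at each end. Origin: its centre, 13 mm above what it lies on; x along its length. Any flat may be down, either end first. Three to five of them are present, each at first in a compartment of the bin; None if absent.
- steel3: A steel pivot (silvery). 80 mm long, 0.25 kg: square body 26 x 26 x 40 mm, a round journal 16 mm across, 20 mm long at each end. Origin: its centre, 13 mm above what it lies on; x along its length. Any flat may be down, either end first. Three to five of them are present, each at first in a compartment of the bin; None if absent.
- steel4: A steel pivot (silvery). 80 mm long, 0.25 kg: square body 26 x 26 x 40 mm, a round journal 16 mm across, 20 mm long at each end. Origin: its centre, 13 mm above what it lies on; x along its length. Any flat may be down, either end first. Three to five of them are present, each at first in a compartment of the bin; None if absent.
- bay0 (a point): Centre of the floor of one bay of the tray (-x row, -y side); axes as the tray's.
- bay1 (a point): Centre of the floor of one bay of the tray (-x row, middle); axes as the tray's.
- bay2 (a point): Centre of the floor of one bay of the tray (-x row, +y side); axes as the tray's.
- bay3 (a point): Centre of the floor of one bay of the tray (+x row, -y side); axes as the tray's.
- bay4 (a point): Centre of the floor of one bay of the tray (+x row, middle); axes as the tray's.
- bay5 (a point): Centre of the floor of one bay of the tray (+x row, +y side); axes as the tray's.

How it is judged (in metres and radians):
On the way, in this order (a step that is already met when the one before it is completed fails the run):
1. the brass pivot lies on the caliper's rest between the jaws, let go (x of brass in the frame of rest between -0.035 and 0.014 m and y of brass in the frame of rest between -0.01 and 0.01 m and z of brass in the frame of rest between 0.007 and 0.019 m and angle between the x axis of brass and the x axis of caliper, either way round below 0.15 rad and contact force between the fingers and brass below 0.05 N and linear speed of brass below 0.02 m/s), for 0.3 s.
2. the jaw is shut on the brass pivot: it presses with more than 2 N and the fixed jaw is pressed with more than 1 N (contact force between jaw_c0 and brass above 2 N and contact force between caliper_c0 and brass above 1 N and contact force between the fingers and brass below 0.05 N), for 0.3 s.
3. the jaw is slid back at least 6 mm clear of the pivot (value of joint jaw above 0.086 m and contact force between jaw_c0 and brass below 0.05 N), for 0.2 s.
At the end, for the whole second after the job is handed in: Every pivot that is present lies at rest on the floor of a bay of the tray, its centre within 14 mm lengthwise and 12 mm sideways of the bay's centre, its length within 0.13 rad of the bay's, one pivot to a bay (((x of brass in the frame of bay0 between -0.014 and 0.014 m and y of brass in the frame of bay0 between -0.012 and 0.012 m and z of brass in the frame of bay0 between 0.006 and 0.02 m) or (x of brass in the frame of bay1 between -0.014 and 0.014 m and y of brass in the frame of bay1 between -0.012 and 0.012 m and z of brass in the frame of bay1 between 0.006 and 0.02 m) or (x of brass in the frame of bay2 between -0.014 and 0.014 m and y of brass in the frame of bay2 between -0.012 and 0.012 m and z of brass in the frame of bay2 between 0.006 and 0.02 m) or (x of brass in the frame of bay3 between -0.014 and 0.014 m and y of brass in the frame of bay3 between -0.012 and 0.012 m and z of brass in the frame of bay3 between 0.006 and 0.02 m) or (x of brass in the frame of bay4 between -0.014 and 0.014 m and y of brass in the frame of bay4 between -0.012 and 0.012 m and z of brass in the frame of bay4 between 0.006 and 0.02 m) or (x of brass in the frame of bay5 between -0.014 and 0.014 m and y of brass in the frame of bay5 between -0.012 and 0.012 m and z of brass in the frame of bay5 between 0.006 and 0.02 m)) and angle between the x axis of each of brass, steel0, steel1, steel2, steel3, steel4 and the x axis of tray, either way round below 0.13 rad and linear speed of each of brass, steel0, steel1, steel2, steel3, steel4 below 0.02 m/s and ((x of steel0 in the frame of bay0 between -0.014 and 0.014 m and y of steel0 in the frame of bay0 between -0.012 and 0.012 m and z of steel0 in the frame of bay0 between 0.006 and 0.02 m) or (x of steel0 in the frame of bay1 between -0.014 and 0.014 m and y of steel0 in the frame of bay1 between -0.012 and 0.012 m and z of steel0 in the frame of bay1 between 0.006 and 0.02 m) or (x of steel0 in the frame of bay2 between -0.014 and 0.014 m and y of steel0 in the frame of bay2 between -0.012 and 0.012 m and z of steel0 in the frame of bay2 between 0.006 and 0.02 m) or (x of steel0 in the frame of bay3 between -0.014 and 0.014 m and y of steel0 in the frame of bay3 between -0.012 and 0.012 m and z of steel0 in the frame of bay3 between 0.006 and 0.02 m) or (x of steel0 in the frame of bay4 between -0.014 and 0.014 m and y of steel0 in the frame of bay4 between -0.012 and 0.012 m and z of steel0 in the frame of bay4 between 0.006 and 0.02 m) or (x of steel0 in the frame of bay5 between -0.014 and 0.014 m and y of steel0 in the frame of bay5 between -0.012 and 0.012 m and z of steel0 in the frame of bay5 between 0.006 and 0.02 m)) and ((x of steel1 in the frame of bay0 between -0.014 and 0.014 m and y of steel1 in the frame of bay0 between -0.012 and 0.012 m and z of steel1 in the frame of bay0 between 0.006 and 0.02 m) or (x of steel1 in the frame of bay1 between -0.014 and 0.014 m and y of steel1 in the frame of bay1 between -0.012 and 0.012 m and z of steel1 in the frame of bay1 between 0.006 and 0.02 m) or (x of steel1 in the frame of bay2 between -0.014 and 0.014 m and y of steel1 in the frame of bay2 between -0.012 and 0.012 m and z of steel1 in the frame of bay2 between 0.006 and 0.02 m) or (x of steel1 in the frame of bay3 between -0.014 and 0.014 m and y of steel1 in the frame of bay3 between -0.012 and 0.012 m and z of steel1 in the frame of bay3 between 0.006 and 0.02 m) or (x of steel1 in the frame of bay4 between -0.014 and 0.014 m and y of steel1 in the frame of bay4 between -0.012 and 0.012 m and z of steel1 in the frame of bay4 between 0.006 and 0.02 m) or (x of steel1 in the frame of bay5 between -0.014 and 0.014 m and y of steel1 in the frame of bay5 between -0.012 and 0.012 m and z of steel1 in the frame of bay5 between 0.006 and 0.02 m)) and ((x of steel2 in the frame of bay0 between -0.014 and 0.014 m and y of steel2 in the frame of bay0 between -0.012 and 0.012 m and z of steel2 in the frame of bay0 between 0.006 and 0.02 m) or (x of steel2 in the frame of bay1 between -0.014 and 0.014 m and y of steel2 in the frame of bay1 between -0.012 and 0.012 m and z of steel2 in the frame of bay1 between 0.006 and 0.02 m) or (x of steel2 in the frame of bay2 between -0.014 and 0.014 m and y of steel2 in the frame of bay2 between -0.012 and 0.012 m and z of steel2 in the frame of bay2 between 0.006 and 0.02 m) or (x of steel2 in the frame of bay3 between -0.014 and 0.014 m and y of steel2 in the frame of bay3 between -0.012 and 0.012 m and z of steel2 in the frame of bay3 between 0.006 and 0.02 m) or (x of steel2 in the frame of bay4 between -0.014 and 0.014 m and y of steel2 in the frame of bay4 between -0.012 and 0.012 m and z of steel2 in the frame of bay4 between 0.006 and 0.02 m) or (x of steel2 in the frame of bay5 between -0.014 and 0.014 m and y of steel2 in the frame of bay5 between -0.012 and 0.012 m and z of steel2 in the frame of bay5 between 0.006 and 0.02 m)) and ((x of steel3 in the frame of bay0 between -0.014 and 0.014 m and y of steel3 in the frame of bay0 between -0.012 and 0.012 m and z of steel3 in the frame of bay0 between 0.006 and 0.02 m) or (x of steel3 in the frame of bay1 between -0.014 and 0.014 m and y of steel3 in the frame of bay1 between -0.012 and 0.012 m and z of steel3 in the frame of bay1 between 0.006 and 0.02 m) or (x of steel3 in the frame of bay2 between -0.014 and 0.014 m and y of steel3 in the frame of bay2 between -0.012 and 0.012 m and z of steel3 in the frame of bay2 between 0.006 and 0.02 m) or (x of steel3 in the frame of bay3 between -0.014 and 0.014 m and y of steel3 in the frame of bay3 between -0.012 and 0.012 m and z of steel3 in the frame of bay3 between 0.006 and 0.02 m) or (x of steel3 in the frame of bay4 between -0.014 and 0.014 m and y of steel3 in the frame of bay4 between -0.012 and 0.012 m and z of steel3 in the frame of bay4 between 0.006 and 0.02 m) or (x of steel3 in the frame of bay5 between -0.014 and 0.014 m and y of steel3 in the frame of bay5 between -0.012 and 0.012 m and z of steel3 in the frame of bay5 between 0.006 and 0.02 m)) and ((x of steel4 in the frame of bay0 between -0.014 and 0.014 m and y of steel4 in the frame of bay0 between -0.012 and 0.012 m and z of steel4 in the frame of bay0 between 0.006 and 0.02 m) or (x of steel4 in the frame of bay1 between -0.014 and 0.014 m and y of steel4 in the frame of bay1 between -0.012 and 0.012 m and z of steel4 in the frame of bay1 between 0.006 and 0.02 m) or (x of steel4 in the frame of bay2 between -0.014 and 0.014 m and y of steel4 in the frame of bay2 between -0.012 and 0.012 m and z of steel4 in the frame of bay2 between 0.006 and 0.02 m) or (x of steel4 in the frame of bay3 between -0.014 and 0.014 m and y of steel4 in the frame of bay3 between -0.012 and 0.012 m and z of steel4 in the frame of bay3 between 0.006 and 0.02 m) or (x of steel4 in the frame of bay4 between -0.014 and 0.014 m and y of steel4 in the frame of bay4 between -0.012 and 0.012 m and z of steel4 in the frame of bay4 between 0.006 and 0.02 m) or (x of steel4 in the frame of bay5 between -0.014 and 0.014 m and y of steel4 in the frame of bay5 between -0.012 and 0.012 m and z of steel4 in the frame of bay5 between 0.006 and 0.02 m)) and distance between each of steel0, steel1, steel2, steel3, steel4 and brass above 0.045 m and distance between each of steel1, steel2, steel3, steel4 and steel0 above 0.045 m and distance between each of steel2, steel3, steel4 and steel1 above 0.045 m and distance between each of steel3, steel4 and steel2 above 0.045 m and distance between steel4 and steel3 above 0.045 m); the robot touches nothing.
It fails at once if the brass pivot is squeezed between the jaws with more than 30 N (contact force between each of jaw_c0, caliper_c0 and brass above 30 N).
It fails at once if the spanner is shifted more than 3 cm (distance of spanner from where it was at the start of the episode above 0.03 m).
It fails at once if the switch block is shifted more than 3 cm (distance of switch_block from where it was at the start of the episode above 0.03 m).
Of steel0, steel1, steel2, steel3, steel4 only 3 to 5 are there at a start; the rules pass over those that are not, and their reading is None.
At some moment in a run one of steel0, steel1, steel2, steel3, steel4 may be knocked a few centimetres aside while the robot is not near it.
Once in a run the grip may slacken for a moment while it holds something.
It also fails if it takes over 200 s, if anything falls off the work surface, if the arm or the gripper's body presses on something with over 40 N, if the wrist force passes 120 N, or if a joint passes its speed limit or range.

## Working session

There is one attempt and no reset: what is moved stays moved. The work goes in short steps, Python scripts to look and compute and a tool call to move; the robot and the scene stay as the last step left them, time stands still between calls to the robot, and variables do not carry over. Pictures are saved under pics/ and viewed, at most 14 in all, crops included, and the job is handed in when it is done.

Besides the shell and the picture viewer there is one more tool, called after "Request:" as name(argument=value, ...) on one line, values as JSON. jog_arm: Moves the arm, as the interface text tells. Its arguments: {"type":"object","properties":{"motion":{"type":"array","items":{"type":"array","items":{"type":"number"}}},"force":{"type":"number"}},"required":["motion"]}

```bash
ls; mkdir -p pics
python3 - <<'E'
from cell import *
import cv2,numpy as np
s=sense();print({k:np.round(v,3).tolist() for k,v in s.items()})
for c in("scene","top"):
    p,d=camera(c);cv2.imwrite(f"pics/{c}0.png",p[:,:,::-1]);np.save(f"{c}_d.npy",d);i=camera_info(c)
    print(c,{k:np.round(v,3).tolist() for k,v in i.items()})
    for n in("bin","tray","caliper","brass","steel0","jaw_face","anvil_face","rest","thumb_tab","spanner","switch_block","bay0","bay5"):
        print(n,[(np.round(r["xy"]).tolist(),round(r["conf"],2)) for r in pinpoint(n,c)][:6])
E
```

```text
pics
{'t': 0.0, 'joints': [-1.355, 0.312, 0.014, 1.513, -0.004, 1.319, -0.027], 'dq': [0.001, -0.001, 0.0, 0.001, -0.0, -0.0, -0.0], 'joint_efforts': [-0.0, -37.992, 0.146, -23.059, 0.012, 0.014, -0.0], 'tcp_pos': [140.027, 531.151, 238.239], 'orientation': [-0.0, 0.129, 0.992, -0.001], 'ft_force': [-0.243, 0.543, 0.884], 'ft_torque': [0.004, 0.008, -0.027], 'grip_force': 0.0, 'grip_width': 85.56}
scene {'mtx': [[400.345, 0.0, 281.128], [0.0, 400.345, 205.761], [0.0, 0.0, 1.0]], 'R': [[0.623, 0.782, 0.016], [0.664, -0.517, -0.54], [-0.415, 0.347, -0.841]], 't': [-360.734, -364.519, 1253.921]}
bin [([186.0, 255.0], 0.89), ([318.0, 154.0], 0.41)]
tray [([331.0, 136.0], 0.98)]
caliper [([278.0, 200.0], 0.79), ([317.0, 121.0], 0.68), ([330.0, 135.0], 0.59)]
brass [([319.0, 121.0], 0.57), ([220.0, 251.0], 0.55)]
steel0 [([193.0, 265.0], 0.91), ([146.0, 237.0], 0.84), ([160.0, 275.0], 0.58)]
jaw_face [([279.0, 184.0], 0.91)]
anvil_face [([295.0, 207.0], 0.87)]
rest [([288.0, 192.0], 0.68)]
thumb_tab [([286.0, 191.0], 0.53), ([267.0, 170.0], 0.52), ([310.0, 295.0], 0.25)]
spanner [([312.0, 
[... 769 characters left out ...]
.0], 0.22)]
brass [([356.0, 221.0], 0.77)]
steel0 [([312.0, 151.0], 0.65), ([399.0, 226.0], 0.57), ([378.0, 218.0], 0.53), ([396.0, 258.0], 0.48)]
jaw_face [([273.0, 237.0], 0.59)]
anvil_face [([277.0, 211.0], 0.91), ([274.0, 230.0], 0.65)]
rest [([276.0, 232.0], 0.64)]
thumb_tab [([275.0, 211.0], 0.61), ([274.0, 257.0], 0.38)]
spanner [([312.0, 156.0], 0.59)]
switch_block [([201.0, 174.0], 0.73)]
bay0 [([192.0, 250.0], 0.96), ([167.0, 283.0], 0.76), ([217.0, 255.0], 0.67), ([189.0, 286.0], 0.58), ([169.0, 248.0], 0.58), ([213.0, 290.0], 0.55)]
bay5 [([192.0, 250.0], 0.96), ([167.0, 283.0], 0.76), ([217.0, 255.0], 0.67), ([189.0, 286.0], 0.58), ([169.0, 248.0], 0.58), ([213.0, 290.0], 0.55)]
```

Run:
```python
import cv2
t=cv2.imread("pics/top0.png")[130:310,140:430];cv2.imwrite("pics/topc.png",cv2.resize(t,None,fx=2.75,fy=2.75,interpolation=2))
t=cv2.imread("pics/scene0.png")[90:330,120:420];cv2.imwrite("pics/scenec.png",cv2.resize(t,None,fx=2.5,fy=2.5,interpolation=2))
```

```text
(no output)
```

View pics/topc.png

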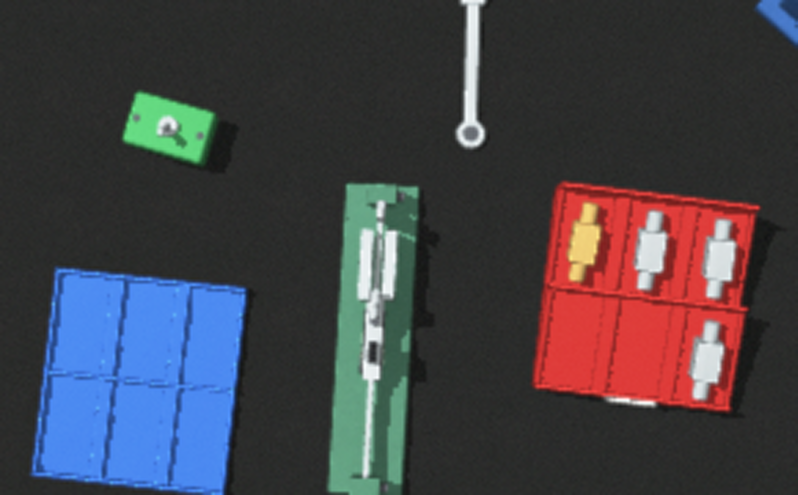

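View pics/scenec.png

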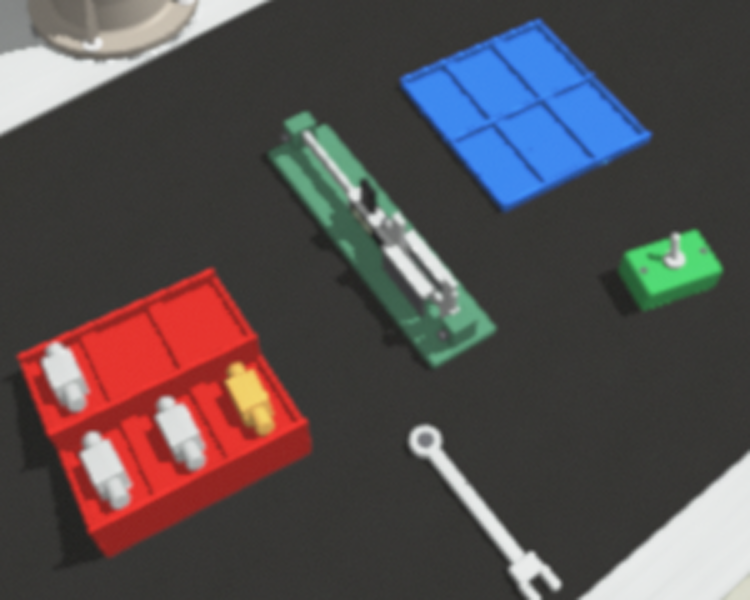

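```bash
cat > h.py <<'E'
from cell import *
import numpy as np,cv2
def shot(c):
    p,d=camera(c);i=camera_info(c);K,R,t=map(np.array,(i["mtx"],i["R"],i["t"]))
    v,u=np.mgrid[:420,:560];z=d
    X=np.stack([(u-K[0,2])*z/K[0,0],(v-K[1,2])*z/K[1,1],z],-1)
    return p,d,(X-t)@R,cv2.cvtColor(p,cv2.COLOR_RGB2HSV)
def P(c):
    i=camera_info(c);return np.array(i["mtx"])@np.c_[np.array(i["R"]),np.array(i["t"])]
def tri(a,b):
    x=cv2.triangulatePoints(P("scene"),P("top"),np.array(a,float).reshape(2,1),np.array(b,float).reshape(2,1));return (x[:3]/x[3]).ravel()
def proj(c,X):
    x=P(c)@np.r_[X,1];return x[:2]/x[2]
def ray(c,uv,z):
    i=camera_info(c);R,t=np.array(i["R"]),np.array(i["t"]);o=-R.T@t;d=R.T@np.linalg.inv(i["mtx"])@[uv[0],uv[1],1];return o+d*(z-o[2])/d[2]
def rect(W,m):
    q=W[m][:,:2].astype(np.float32);r=cv2.minAreaRect(q);return np.round(r[0],1),np.round(r[1],1),round(r[2],1)
def comps(m,amin=60):
    n,l,s,c=cv2.connectedComponentsWithStats(m.astype(np.uint8));return [l==k for k in range(1,n) if s[k,4]>=amin]
E
python3 - <<'E'
from h import *
for c in("top","scene"):
    p,d,W,H=shot(c);h,s,v=[H[...,k].astype(int) for k in range(3)];ok=d>0
    M=dict(blue=(abs(h-108)<12)&(s>120),red=((h<6)|(h>174))&(s>130)&(v>70),yellow=(h>15)&(h<30)&(s>80)&(v>90),green=(h>45)&(h<90)&(s>60)&(v>40),steel=(s<40)&(v>130))
    for n,m in M.items():
        for k in comps(m&ok,70):
            q=W[k];lo=np.median(q,0)
            if not(250<lo[0]<800 and abs(lo[1])<450 and lo[2]<150):continue
            print(c,n,k.sum(),rect(W,k),"z",np.round(np.percentile(q[:,2],[2,25,50,75,98])))
# mat height, triangulations
    print("mat z",np.median(W[(v<60)&ok&(s<80)][:,2]))
print("anvil",tri((295,207),(277,211)),"jaw",tri((279,184),(274,230)),tri((279,184),(273,237)),"rest",tri((288,192),(276,232)),"tab",tri((267,170),(274,257)))
print("brass",tri((220,251),(356,221)))
E
```

```text
top blue 5479 (array([455.7, 271.9]), array([204.5, 220.4]), 82.4) z [ 5. 10. 13. 16. 23.]
top red 4524 (array([ 533.7, -255.2]), array([214.4, 220. ]), 81.8) z [ 9. 34. 43. 50. 72.]
top yellow 211 (array([ 588. , -186.2]), array([25.4, 75.1]), 81.3) z [47. 60. 64. 67. 74.]
top green 643 (array([720.5, 237. ]), array([96.5, 62.3]), 72.1) z [ 4. 37. 40. 43. 48.]
top green 2439 (array([493.2,  27.9]), array([ 80. , 330.4]), 85.5) z [ 6. 17. 20. 22. 55.]
top steel 349 (array([785.3, -80.5]), array([ 27. , 186.3]), 87.7) z [ 7. 14. 16. 18. 22.]
top steel 537 (array([493.9,  27.2]), array([ 37.3, 276.2]), 85.3) z [20. 49. 55. 61. 93.]
top steel 222 (array([ 578.4, -253. ]), array([26.6, 74.7]), 84.0) z [46. 60. 64. 68. 73.]
top steel 223 (array([ 568.8, -321.4]), array([27.7, 74.7]), 86.1) z [46. 59. 64. 67. 73.]
top steel 223 (array([ 467.1, -305.5]), array([26.6, 76.1]), 82.4) z [48. 58. 64. 67. 73.]
mat z 7.731298349125513
scene blue 4290 (array([452.9, 275.1]), array([214.3, 232. ]), 83.0) z [ 7. 11. 12. 15. 22.]
scene red 6540 (array([ 520.9, -244.4]), array([217.7, 238.1]), 81.9) z 
[... 366 characters left out ...]
82.0) z [35. 43. 47. 49. 54.]
scene steel 479 (array([564.2,  30.9]), array([ 54.8, 147.4]), 84.4) z [25. 55. 59. 61. 94.]
scene steel 272 (array([ 470.7, -307.7]), array([27. , 79.4]), 84.6) z [37. 61. 64. 67. 71.]
scene steel 292 (array([ 582.3, -254.2]), array([24.4, 79.2]), 82.0) z [45. 61. 64. 67. 71.]
scene steel 326 (array([ 571.4, -323.7]), array([27. , 80.2]), 86.7) z [38. 61. 64. 67. 71.]
mat z 7.5951066610244595
anvil [610.59384578  19.57138912  51.08593535] jaw [554.20104718  24.64341471  80.34196647] [537.58234967  30.96131485  56.25583735] rest [556.44237612  28.52881093  44.80726811] tab [483.46930719  30.82550762  57.60474362]
brass [ 583.02169706 -195.21051366   36.38460304]
```

Run:
```python
from h import *
for c in("top","scene"):
    p,d,W,H=shot(c);h,s,v=[H[...,k].astype(int) for k in range(3)]
    reg=(abs(W[...,1]-27)<45)&(W[...,0]>380)&(W[...,0]<680)&(d>0)
    print(c)
    for k in comps(reg&(W[...,2]>77),3): print(" high",k.sum(),np.round(W[k].mean(0),1),np.round(W[k].min(0)),np.round(W[k].max(0)),np.round([np.argwhere(k).mean(0)[::-1]],1))
    blk=reg&(v<45)&(W[...,2]>48)
    for k in comps(blk,5): print(" black",k.sum(),np.round(W[k].mean(0),1),np.round(W[k].max(0)),np.round([np.argwhere(k).mean(0)[::-1]],1))
    tb=reg&(abs(W[...,2]-60)<6)&(s<60)&(v>120)
    for k in comps(tb,20): print(" table",k.sum(),rect(W,k),np.round(W[k].mean(0),1))
    g=(h>45)&(h<90)&(s>60)&(v>40)&reg&(abs(W[...,2]-20)<5)
    r=rect(W,g);print(" base",r)
    print(" anvil/jaw/rest rays",[np.round(ray(c,u,z)) for u,z in ({"top":[((277,211),73),((274,230),73),((273,237),73),((276,232),60),((274,257),72)],"scene":[((295,207),73),((279,184),73),((288,192),60),((267,170),72)]}[c])])
    b=[r_["xy"] for r_ in pinpoint("bay0",c)][:6]
    R=np.array([ray(c,u,12)[:2] for u in b]);print(" bays",np.round(R).tolist(),np.round(R.mean(0),1))
    print(" tray",rect(W,(abs(h-108)<12)&(s>120)&(d>0)))
    m=((abs(h-108)<12)&(s>120)&(W[...,1]>100));
    q=np.array([ray(c,(u,vv),18)[:2] for vv,u in np.argwhere(m)],np.float32);print(" tray rays",cv2.minAreaRect(q))
```

```text
top
 high 19 [622.6  17.4  89.1] [615.  14.  77.] [631.  20.  98.] [[277.9 205.8]]
 high 19 [536.2  24.6  90.5] [527.  21.  78.] [544.  27.  96.] [[275.9 237.7]]
 high 24 [482.9  28.2  86.4] [473.  25.  81.] [492.  31.  91.] [[275.  257.5]]
 table 109 (array([570.9,  33.6]), array([11.8, 69.8]), 85.6) [570.2  33.6  59.5]
 table 116 (array([555.9,  13.7]), array([21. , 94.8]), 75.2) [564.   11.6  60.1]
 base (array([515.1,  27. ]), array([ 77.7, 276.2]), 85.5)
 anvil/jaw/rest rays [array([610.,  20.,  73.]), array([558.,  30.,  73.]), array([539.,  33.,  73.]), array([553.,  24.,  60.]), array([484.,  31.,  72.])]
 bays [[503.0, 268.0], [511.0, 331.0], [502.0, 190.0], [403.0, 282.0], [396.0, 205.0]] [463.2 255.2]
 tray (array([603.2, -95.1]), array([ 285.2, 1071.4]), 21.8)Traceback (most recent call last):
  File "<stdin>", line 18, in <module>
  File "h.py", line 15, in ray
    i=camera_info(c);R,t=np.array(i["R"]),np.array(i["t"]);o=-R.T@t;d=R.T@np.linalg.inv(i["mtx"])@[uv[0],uv[1],1];return o+d*(z-o[2])/d[2]
ValueError: time passes only in moves, steps and waits
```

```bash
sed -i 's/^import numpy as np,cv2/import numpy as np,cv2,functools,cell\ncamera_info=functools.lru_cache(None)(cell.camera_info)/' h.py
python3 - <<'E'
from h import *
for c in("top","scene"):
    p,d,W,H=shot(c);h,s,v=[H[...,k].astype(int) for k in range(3)]
    if c=="scene":
        reg=(abs(W[...,1]-27)<45)&(W[...,0]>380)&(W[...,0]<680)&(d>0)
        for k in comps(reg&(W[...,2]>77),3): print(" high",k.sum(),np.round(W[k].mean(0),1),np.round(W[k].min(0)),np.round(W[k].max(0)))
        for k in comps(reg&(abs(W[...,2]-60)<6)&(s<60)&(v>120),20): print(" table",k.sum(),rect(W,k),np.round(W[k].mean(0),1))
    m=(abs(h-108)<12)&(s>120)&(W[...,1]>100)&(W[...,0]<600)
    m=max(comps(m),key=np.sum)
    q=np.array([ray(c,(u,vv),18)[:2] for vv,u in np.argwhere(m)],np.float32);print(c," tray rays",cv2.minAreaRect(q),"floor z",np.median(W[cv2.erode(m.astype(np.uint8),np.ones((3,3)))>0][:,2]))
    m=((h<6)|(h>174))&(s>130)&(v>70)
    b=[r_["xy"] for r_ in pinpoint("bay0",c)][:6]
    print(" bays",[np.round(ray(c,u,12)[:2]).tolist() for u in b])
    pv=((h>15)&(h<30)&(s>80)&(v>90)|(s<40)&(v>130))&(W[...,1]<-130)&(W[...,0]<660)&(W[...,0]>400)&(d>0)
    for k in comps(pv,80):
        q=W[k];A=np.c_[q[:,:2]-q[:,:2].mean(0),np.ones(len(q))];co=np.linalg.lstsq(A,q[:,2],rcond=None)[0]
        x=np.argwhere(k)[:,::-1];mu=x.mean(0)
        print(" pivot",rect(W,k),q.mean(0).round(1),"plane",co.round(2),"raycentroid z60",ray(c,mu,60).round(1))
E
```

```text
top  tray rays ((456.1974182128906, 270.3291015625), (203.0633087158203, 218.3406219482422), 82.75511932373047) floor z 12.588523621244013
 bays [[498.0, 199.0], [502.0, 267.0], [395.0, 211.0], [418.0, 343.0], [511.0, 331.0], [413.0, 282.0]]
 pivot (array([ 530.1, -642.6]), array([300.8, 260. ]), 89.9) [ 526.  -724.2    7.7] plane [-0.05  0.39  7.71] raycentroid z60 [ 524.6 -697.9   60. ]
 pivot (array([ 588.3, -186.1]), array([25.4, 75.3]), 79.9) [ 588.  -185.5   63. ] plane [ 0.23 -0.15 63.04] raycentroid z60 [ 588.2 -185.9   60. ]
 pivot (array([ 578.6, -252.7]), array([26.2, 75.9]), 82.5) [ 578.5 -251.8   62.8] plane [ 0.2  -0.15 62.77] raycentroid z60 [ 578.7 -252.4   60. ]
 pivot (array([ 568.4, -321.5]), array([25.6, 74.3]), 84.9) [ 568.9 -320.3   62.8] plane [ 0.23 -0.18 62.82] raycentroid z60 [ 569.1 -320.9   60. ]
 pivot (array([ 467.1, -305.4]), array([27.4, 75.7]), 82.1) [ 467.2 -304.4   63. ] plane [ 0.23 -0.2  62.97] raycentroid z60 [ 467.2 -305.    60. ]
 high 35 [486.8  27.4  85.3] [475.  23.  77.] [497.  32.  90.]
 high 37 [541.4  23.6  87.9] [532.  20.  78.] [548.  
[... 752 characters left out ...]
82.1) [ 586.3 -255.2   62.5] plane [ 0.21  0.14 62.54] raycentroid z60 [ 585.3 -255.    60. ]
 pivot (array([ 417. , -541.4]), array([38.7, 80.6]), 4.6) [ 422.8 -540.2  121.6] plane [  0.27   0.13 121.6 ] raycentroid z60 [ 376.2 -557.    60. ]
 pivot (array([ 427.4, -540.6]), array([ 29.4, 118. ]), 19.8) [ 430.4 -543.    92.6] plane [ 0.53  0.21 92.57] raycentroid z60 [ 407.1 -552.    60. ]
 pivot (array([ 571.7, -323.7]), array([27. , 80.2]), 86.8) [ 576.8 -323.5   62.4] plane [ 0.21  0.22 62.45] raycentroid z60 [ 575.8 -323.5   60. ]
 pivot (array([ 585.5, -692.4]), array([75.1, 21.2]), 0.4) [ 5.933e+02 -6.900e+02 -1.000e-01] plane [-0.    0.02 -0.1 ] raycentroid z60 [ 620.8 -665.7   60. ]
```

```bash
cat >> h.py <<'E'
from scipy.spatial.transform import Rotation as Ro
R0=np.diag([-1.,1,-1])
def pose(psi,tilt=0): return Ro.from_euler("z",psi)*Ro.from_matrix(R0)*Ro.from_rotvec([0,-tilt,0])
def plan(*wps,step=32,rs=.115):
    s=sense();p=np.array(s["tcp_pos"]);w,x,y,z=s["orientation"];R=Ro.from_quat([x,y,z,w])
    print("t",round(s["t"],2),"at",p.round(1),"psi",round(np.arctan2(-R.as_matrix()[0,1],R.as_matrix()[1,1]),3),"grip",round(s["grip_width"],1),round(s["grip_force"],1),"F",np.round(s["ft_force"],1))
    for x,y,z,psi,*t in wps:
        T=pose(psi,*t);r=(R.inv()*T).as_rotvec();d=T.inv().apply(np.array([x,y,z])-p)
        n=int(np.ceil(np.linalg.norm(r)/rs)) if np.linalg.norm(r)>.012 else 0
        if n: print("  rot",n,"x",np.round(r/n,3).tolist()); R=T
        else: d=R.inv().apply(np.array([x,y,z])-p)
        m=max(1,int(np.ceil(np.linalg.norm(d)/step)));print("  mov",m,"x",np.round(d/m,1).tolist())
        p=np.array([x,y,z])
E
python3 - <<'E'
from h import *
plan((485,28,150,-.082),(485,28,68,-.082))
E
```

```text
t 1.8 at [140.2 531.9 239.3] psi -0.258 grip 85.3 0.0 F [ 0.  -0.5  1.2]
  rot 2 x [0.0, 0.0, -0.088]
  mov 20 x [-19.2, -23.7, 4.5]
  mov 3 x [0.0, 0.0, 27.3]
```

Request:
jog_arm(motion=[[0, 0, 0, 0, 0, -0.088, -0.05], [0, 0, 0, 0, 0, -0.088, -0.05], [-19.2, -23.7, 4.5, 0, 0, 0, -0.05], [-19.2, -23.7, 4.5, 0, 0, 0, -0.05], [-19.2, -23.7, 4.5, 0, 0, 0, -0.05], [-19.2, -23.7, 4.5, 0, 0, 0, -0.05], [-19.2, -23.7, 4.5, 0, 0, 0, -0.05], [-19.2, -23.7, 4.5, 0, 0, 0, -0.05], [-19.2, -23.7, 4.5, 0, 0, 0, -0.05], [-19.2, -23.7, 4.5, 0, 0, 0, -0.05], [-19.2, -23.7, 4.5, 0, 0, 0, -0.05], [-19.2, -23.7, 4.5, 0, 0, 0, -0.05]], force=25)

```text
t: 2.8
tcp_pos: [312.9, 278.7, 194.4]
orientation: [0.0, 0.041, 0.999, 0.0]
ft_force: [1.3, 0.0, 0.7]
grip_width: 40.8
grip_force: 0.0
```

Request:
jog_arm(motion=[[-19.2, -23.7, 4.5, 0, 0, 0, -0.05], [-19.2, -23.7, 4.5, 0, 0, 0, -0.05], [-19.2, -23.7, 4.5, 0, 0, 0, -0.05], [-19.2, -23.7, 4.5, 0, 0, 0, -0.05], [-19.2, -23.7, 4.5, 0, 0, 0, -0.05], [-19.2, -23.7, 4.5, 0, 0, 0, -0.05], [-19.2, -23.7, 4.5, 0, 0, 0, -0.05], [-19.2, -23.7, 4.5, 0, 0, 0, -0.05], [-19.2, -23.7, 4.5, 0, 0, 0, -0.05], [-19.2, -23.7, 4.5, 0, 0, 0, -0.05], [0, 0, 0, 0, 0, 0, -0.05], [0, 0, 0, 0, 0, 0, -0.05]])

```text
t: 3.8
tcp_pos: [484.8, 25.8, 149.1]
orientation: [-0.0, 0.043, 0.999, -0.001]
ft_force: [-0.4, -0.2, 0.6]
grip_width: 40.6
grip_force: 0.0
```

Run:
```python
from h import *
plan((485,28,110,-.082),(485,28,68,-.082))
```

```text
t 3.8 at [484.8  25.8 149.1] psi -0.086 grip 40.6 0.0 F [-0.4 -0.2  0.6]
  mov 2 x [-0.0, 1.1, 19.6]
  mov 2 x [0.0, 0.0, 21.0]
```

Request:
jog_arm(motion=[[0, 1.1, 20, 0, 0, 0, -0.05], [0, 1.1, 20, 0, 0, 0, -0.05], [0, 0, 20, 0, 0, 0, -0.05], [0, 0, 21, 0, 0, 0, -0.05], [0, 0, 0, 0, 0, 0, -1], [0, 0, 0, 0, 0, 0, -1], [0, 0, 0, 0, 0, 0, -1], [0, 0, 0, 0, 0, 0, -1], [0, 0, 0, 0, 0, 0, -1], [0, 0, 0, 0, 0, 0, -1], [0, 0, 0, 0, 0, 0, -1]], force=25)

```text
t: 4.72
tcp_pos: [484.6, 29.6, 68.8]
orientation: [0.0, 0.041, 0.999, -0.0]
ft_force: [-0.1, -4.0, -2.9]
grip_width: 7.7
grip_force: 29.5
```

Request:
jog_arm(motion=[[3, -1, 0, 0, 0, 0, -1], [6, 0, 0, 0, 0, 0, -1], [6, 0, 0, 0, 0, 0, -1], [6, 0, 0, 0, 0, 0, -1], [6, 0, 0, 0, 0, 0, -1], [6, 0, 0, 0, 0, 0, -1], [6, 0, 0, 0, 0, 0, -1], [6, 0, 0, 0, 0, 0, -1], [6, 0, 0, 0, 0, 0, -1], [3, 0, 0, 0, 0, 0, -1], [0, 0, 0, 0, 0, 0, -1], [0, 0, 0, 0, 0, 0, -1]])

```text
t: 5.72
tcp_pos: [430.6, 33.8, 68.7]
orientation: [0.0, 0.041, 0.999, 0.0]
ft_force: [0.7, -1.4, 4.8]
grip_width: 7.1
grip_force: 30.4
```

Request:
jog_arm(motion=[[0, 0, 0, 0, 0, 0, -0.3], [0, 0, 0, 0, 0, 0, -0.3], [0, 0, 0, 0, 0, 0, -0.3], [0, 0, -25, 0, 0, 0, -0.3], [0, 0, -30, 0, 0, 0, -0.3], [0, 0, -30, 0, 0, 0, -0.3], [0, 0, -30, 0, 0, 0, -0.3], [0, 0, 0, 0, 0, 0, -0.3]])

```text
t: 6.38
tcp_pos: [434.7, 34.3, 188.6]
orientation: [0.006, 0.041, 0.999, 0.002]
ft_force: [0.9, 0.1, 0.1]
grip_width: 29.9
grip_force: 0.0
```

Run:
```python
from h import *
p,d,W,H=shot("scene")
reg=(abs(W[...,1]-27)<45)&(W[...,0]>380)&(W[...,0]<680)&(d>0)&(W[...,2]<105)
for k in comps(reg&(W[...,2]>77),3): print(" high",k.sum(),np.round(W[k].mean(0),1))
a=-.14
plan((591,-187,150,a,.262),(591,-187,110,a,.262),(591.5,-187,54,a,.262))
```

```text
high 35 [434.2  31.9  84.6]
 high 31 [487.   27.3  87.9]
 high 43 [626.6  16.3  87.1]
t 6.43 at [433.1  34.3 186.1] psi -0.081 grip 30.0 0.0 F [-0.2  0.4 -0.9]
  rot 3 x [0.004, -0.085, 0.019]
  mov 9 x [-19.1, -21.9, 9.3]
  mov 2 x [5.2, 0.0, 19.3]
  mov 2 x [7.0, 0.0, 27.1]
```

Request:
jog_arm(motion=[[0, 0, 0, 0, -0.085, 0.024, 0.05], [0, 0, 0, 0, -0.085, 0.024, 0.05], [0, 0, 0, 0, -0.088, 0.024, 0.05], [-19, -22, 9, 0, 0, 0, 0.05], [-19, -22, 9, 0, 0, 0, 0.05], [-19, -22, 9, 0, 0, 0, 0.05], [-19, -22, 9, 0, 0, 0, 0.05], [-19, -22, 9, 0, 0, 0, 0.05], [-19, -22, 9, 0, 0, 0, 0.05], [-19, -22, 9, 0, 0, 0, 0.05], [-19, -22, 9, 0, 0, 0, 0.05], [0, 0, 0, 0, 0, 0, 0.05]])

```text
t: 7.43
tcp_pos: [567.7, -171.9, 148.7]
orientation: [0.128, 0.08, 0.989, -0.009]
ft_force: [-0.0, -0.9, 0.6]
grip_width: 44.9
grip_force: 0.0
```

Run:
```python
from h import *
a=-.155
plan((592-15,-187+2,110,a,.262),(592,-187,54,a,.262))
```

```text
t 7.43 at [ 567.7 -171.9  148.7] psi -0.161 grip 44.9 0.0 F [-0.  -0.9  0.6]
  mov 2 x [-0.5, -5.8, 20.1]
  mov 2 x [-0.2, 0.1, 29.0]
```

Request:
jog_arm(motion=[[-0.5, -5.8, 20, 0, 0, 0, 0.05], [-0.5, -5.8, 20, 0, 0, 0, 0.05], [0, 0, 20, 0, 0, 0, 0.05], [0, 0, 20, 0, 0, 0, 0.05], [0, 0, 18, 0, 0, 0, 0.05], [0, 0, 0, 0, 0, 0, 0.05], [0, 0, 0, 0, 0, 0, -1], [0, 0, 0, 0, 0, 0, -1], [0, 0, 0, 0, 0, 0, -1], [0, 0, 0, 0, 0, 0, -1], [0, 0, 0, 0, 0, 0, -1], [0, 0, 0, 0, 0, 0, -1]], force=60)

```text
t: 8.43
tcp_pos: [591.1, -179.3, 56.4]
orientation: [0.129, 0.076, 0.989, -0.005]
ft_force: [-0.1, -0.3, -2.4]
grip_width: 24.8
grip_force: 60.6
```

Request:
jog_arm(motion=[[0, 0, -20, 0, 0, 0, -1], [0, 0, -30, 0, 0, 0, -1], [0, 0, -30, 0, 0, 0, -1], [0, 0, -30, 0, 0, 0, -1], [0, 0, 0, 0, 0, 0, -1], [0, 0, 0, 0, 0, 0, -1]])

```text
t: 8.93
tcp_pos: [564.4, -176.9, 164.9]
orientation: [0.131, 0.076, 0.988, -0.005]
ft_force: [-1.0, 0.0, -3.3]
grip_width: 24.2
grip_force: 62.2
```

Run:
```python
from h import *
plan((568,21.5,140,-.082),(568,21.5,76,-.082))
p,d,W,H=shot("scene");cv2.imwrite("pics/g1.png",cv2.resize(p[130:330,120:370,::-1],None,fx=3,fy=3,interpolation=2))
h,s,v=[H[...,k].astype(int) for k in range(3)]
for k in comps((h>15)&(h<30)&(s>80)&(v>90)&(W[...,0]>350)&(W[...,0]<700),20): print(k.sum(),rect(W,k),W[k].mean(0))
```

```text
t 8.93 at [ 564.4 -176.9  164.9] psi -0.153 grip 24.2 62.2 F [-1.   0.  -3.3]
  rot 3 x [0.0, 0.088, -0.024]
  mov 7 x [1.8, 28.3, 3.6]
  mov 2 x [0.0, 0.0, 32.0]
337 (array([ 524.3, -157.4]), array([ 33.9, 175.3]), 65.6) [ 573.3591919  -178.64815061  169.78612026]
```

View pics/g1.png

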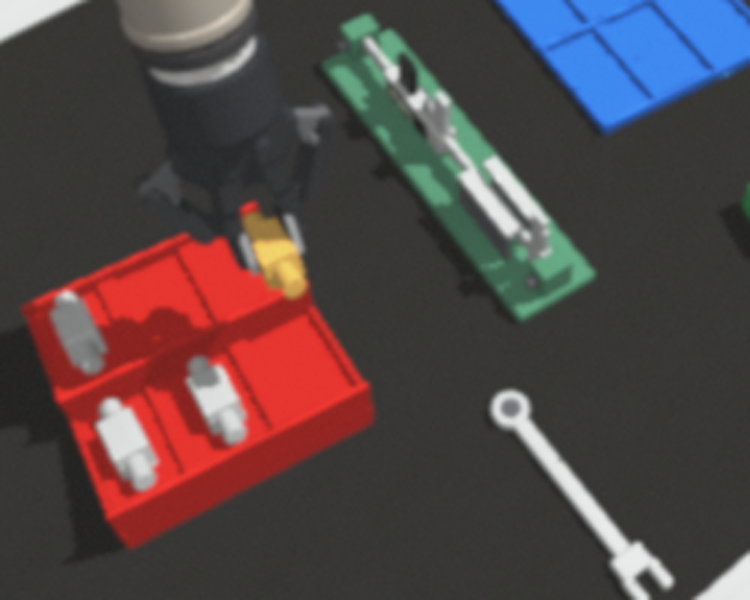

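Request:
jog_arm(motion=[[0, 0, 0, 0, 0.088, -0.024, -1], [0, 0, 0, 0, 0.088, -0.024, -1], [0, 0, 0, 0, 0.088, -0.024, -1], [1.8, 25, 3, 0, 0, 0, -1], [1.8, 25, 3, 0, 0, 0, -1], [1.8, 25, 3, 0, 0, 0, -1], [1.8, 25, 3, 0, 0, 0, -1], [1.8, 25, 3, 0, 0, 0, -1], [1.8, 25, 3, 0, 0, 0, -1], [1.8, 25, 3, 0, 0, 0, -1], [0, 20, 0, 0, 0, 0, -1], [0, 0, 0, 0, 0, 0, -1]])

```text
t: 9.98
tcp_pos: [565.4, 27.4, 138.5]
orientation: [-0.006, 0.036, 0.999, 0.003]
ft_force: [0.7, 1.3, -2.8]
grip_width: 24.7
grip_force: 62.1
```

Run:
```python
from h import *
plan((568,21.5,110,-.082),(568,21.5,84,-.082))
for c in("scene","top"):
    p,d,W,H=shot(c)
    h,s,v=[H[...,k].astype(int) for k in range(3)]
    for k in comps((h>15)&(h<30)&(s>80)&(v>90)&(W[...,0]>450)&(W[...,0]<700)&(W[...,2]<180),15): print(c,k.sum(),rect(W,k),W[k].mean(0),W[k].min(0),W[k].max(0))
```

```text
t 9.98 at [565.4  27.4 138.5] psi -0.072 grip 24.7 62.1 F [ 0.7  1.3 -2.8]
  rot 1 x [0.005, -0.011, 0.01]
  mov 1 x [-3.1, -5.7, 28.5]
  mov 1 x [0.0, 0.0, 26.0]
scene 246 (array([554.1,  58.9]), array([ 35.6, 135.7]), 44.2) [580.36837158  29.35191753 132.87944215] [511.45166136  10.12417599   4.11061818] [608.95683896 112.02294819 178.3633892 ]
```

Request:
jog_arm(motion=[[-3, -5, 14, 0, -0.01, 0.01, -1], [0, 0, 14, 0, 0, 0, -1], [0, 0, 10, 0, 0, 0, -1], [0, 0, 8, 0, 0, 0, -1], [0, 0, 0, 0, 0, 0, -1], [0, 0, 0, 0, 0, 0, -1], [0, 0, 0, 0, 0, 0, -1], [0, 0, 0, 0, 0, 0, -1]])

```text
t: 10.75
tcp_pos: [569.9, 13.7, 96.5]
orientation: [0.003, 0.046, 0.999, 0.0]
ft_force: [-0.1, -0.0, -2.4]
grip_width: 24.8
grip_force: 62.1
```

Run:
```python
from h import *
plan((568,21.5,84,-.082),(568,21.5,77,-.082))
p,d,W,H=shot("scene");cv2.imwrite("pics/g2.png",cv2.resize(p[120:240,220:360,::-1],None,fx=5,fy=5,interpolation=2))
h,s,v=[H[...,k].astype(int) for k in range(3)]
for k in comps((h>15)&(h<30)&(s>80)&(v>90)&(W[...,0]>450)&(W[...,0]<700)&(abs(W[...,2]-85)<35),15): print(k.sum(),rect(W,k),W[k].mean(0),W[k].min(0),W[k].max(0))
```

```text
t 10.75 at [569.9  13.7  96.5] psi -0.092 grip 24.8 62.1 F [-0.1 -0.  -2.4]
  mov 1 x [2.7, 7.6, 12.5]
  mov 1 x [0.0, -0.0, 7.0]
202 (array([586. ,  11.4]), array([26.5, 54.9]), 83.6) [587.71850391  10.53368697 101.51870355] [559.5141185   -2.44597475  82.08816767] [613.27362403  25.32744358 119.08945626]
```

View pics/g2.png

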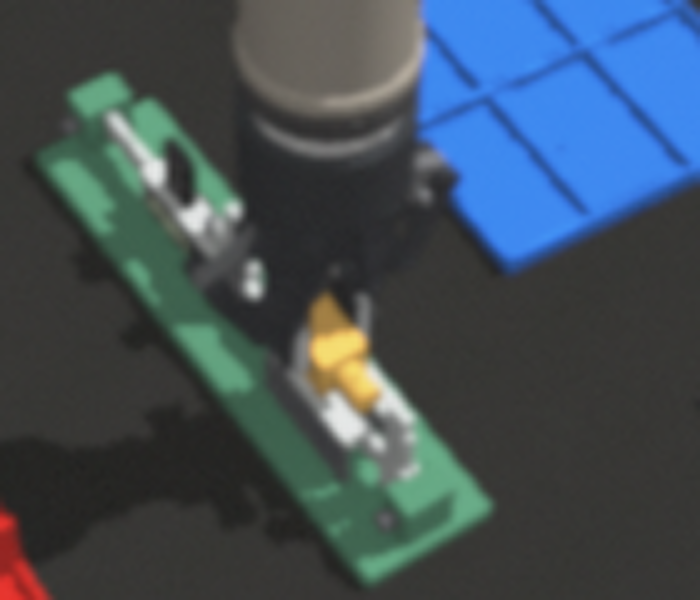

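Request:
jog_arm(motion=[[4, 8, 5, 0, 0, 0.01, -1], [0, 0, 6, 0, 0, 0, -1], [0, 0, 0, 0, 0, 0, -1], [0, 0, 0, 0, 0, 0, -1], [0, 0, 0, 0, 0, 0, -1], [0, 0, 0, 0, 0, 0, -1], [0, 0, 0, 0, 0, 0, -1]])

```text
t: 11.38
tcp_pos: [566.2, 21.8, 84.9]
orientation: [0.002, 0.051, 0.999, -0.0]
ft_force: [0.4, -0.4, -2.5]
grip_width: 24.5
grip_force: 62.1
```

Run:
```python
from h import *
plan((565,21.5,80,-.082))
p,d,W,H=shot("scene")
h,s,v=[H[...,k].astype(int) for k in range(3)]
for k in comps((h>15)&(h<30)&(s>80)&(v>90)&(W[...,0]>450)&(W[...,0]<700)&(abs(W[...,2]-85)<35),15): print(k.sum(),rect(W,k),W[k].mean(0),W[k].min(0),W[k].max(0))
plan((565,21.5,77,-.082))
```

```text
t 11.38 at [566.2  21.8  84.9] psi -0.102 grip 24.5 62.1 F [ 0.4 -0.4 -2.5]
  rot 1 x [0.0, 0.005, -0.02]
  mov 1 x [1.2, -0.4, 4.9]
205 (array([580.7,  19.6]), array([29.2, 58.3]), 59.2) [583.49137377  18.43342959  89.60871796] [554.57963161   4.02563592  56.70830113] [609.01837765  36.92735684 119.50826365]
t 11.43 at [566.2  21.8  84.9] psi -0.102 grip 24.6 62.1 F [-0.1  0.3 -2.9]
  rot 1 x [0.0, 0.005, -0.02]
  mov 1 x [1.1, -0.4, 7.9]
```

Request:
jog_arm(motion=[[0, 0, 3, 0, 0, -0.02, -1], [0, 0, 2, 0, 0, 0, -1], [0, 0, 1, 0, 0, 0, -1], [0, 0, 0, 0, 0, 0, -1], [0, 0, 0, 0, 0, 0, -1], [0, 0, 0, 0, 0, 0, -1]])

```text
t: 11.93
tcp_pos: [566.0, 22.0, 78.6]
orientation: [0.002, 0.041, 0.999, -0.0]
ft_force: [-0.0, 0.1, -3.1]
grip_width: 24.3
grip_force: 62.1
```

Request:
jog_arm(motion=[[0, 0, 1, 0, 0, 0, -1], [0, 0, 1, 0, 0, 0, -1], [0, 0, 0, 0, 0, 0, -1], [0, 0, 0, 0, 0, 0, -1]])

```text
t: 12.27
tcp_pos: [566.1, 22.1, 76.7]
orientation: [0.002, 0.041, 0.999, -0.0]
ft_force: [0.1, 0.4, -3.1]
grip_width: 24.8
grip_force: 62.2
```

Request:
jog_arm(motion=[[0, 0, 1, 0, 0, 0, -1], [0, 0, 1, 0, 0, 0, -1], [0, 0, 0, 0, 0, 0, -1], [0, 0, 0, 0, 0, 0, -1]])

```text
t: 12.6
tcp_pos: [566.3, 22.0, 76.5]
orientation: [0.002, 0.041, 0.999, 0.0]
ft_force: [-1.9, -0.7, 6.8]
grip_width: 24.6
grip_force: 61.0
```

Request:
jog_arm(motion=[[0, 0, 1, 0, 0, 0, -1], [0, 0, 0, 0, 0, 0, -1], [0, 0, 0, 0, 0, 0, -1]])

```text
t: 12.85
tcp_pos: [566.3, 22.0, 76.4]
orientation: [0.002, 0.041, 0.999, 0.001]
ft_force: [-4.1, -0.3, 13.2]
grip_width: 24.8
grip_force: 61.8
```

Request:
jog_arm(motion=[[0, 0, -2, 0, 0, 0, -1], [0, 0, 0, 0, 0, 0, -0.1], [0, 0, 0, 0, 0, 0, 0.05], [0, 0, 0, 0, 0, 0, 0.05], [0, 0, 0, 0, 0, 0, 0.05], [0, 0, -15, 0, 0, 0, 0.05], [0, 0, -25, 0, 0, 0, 0.05], [0, 0, -30, 0, 0, 0, 0.05], [0, 0, -30, 0, 0, 0, 0.05], [0, 0, 0, 0, 0, 0, 0.05], [0, 0, 0, 0, 0, 0, 0.05]])

```text
t: 13.77
tcp_pos: [567.2, 21.9, 177.6]
orientation: [0.004, 0.041, 0.999, 0.0]
ft_force: [-0.3, 0.2, -0.7]
grip_width: 44.8
grip_force: 0.0
```

Request:
jog_arm(motion=[[25, 2, 0, 0, 0, 0, 0.05], [25, 2, 0, 0, 0, 0, 0.05], [25, 2, 0, 0, 0, 0, 0.05], [25, 2, 0, 0, 0, 0, 0.05], [25, 2, 0, 0, 0, 0, 0.05], [0, 0, 0, 0, 0, 0, -0.3], [0, 0, 0, 0, 0, 0, -0.3], [0, 0, 0, 0, 0, 0, -0.3], [0, 0, 0, 0, 0, 0, -0.3], [0, 0, 0, 0, 0, 0, -0.3]])

```text
t: 14.6
tcp_pos: [442.7, 41.9, 175.0]
orientation: [0.002, 0.041, 0.999, -0.001]
ft_force: [-0.4, 0.2, 0.6]
grip_width: 30.1
grip_force: 0.0
```

Run:
```python
from h import *
p,d,W,H=shot("scene")
h,s,v=[H[...,k].astype(int) for k in range(3)]
for k in comps((h>15)&(h<30)&(s>80)&(v>90)&(W[...,0]>450)&(W[...,0]<700)&(abs(W[...,2]-85)<35),15): print(k.sum(),rect(W,k),W[k].mean(0),W[k].min(0),W[k].max(0))
reg=(abs(W[...,1]-27)<45)&(W[...,0]>380)&(W[...,0]<680)&(d>0)&(W[...,2]<105)
for k in comps(reg&(W[...,2]>77)&(s<60),3): print(" high",k.sum(),np.round(W[k].mean(0),1))
cv2.imwrite("pics/g3.png",cv2.resize(p[120:240,220:360,::-1],None,fx=5,fy=5,interpolation=2))
plan((432,32.2,110,-.082),(432,32.2,68,-.082))
```

```text
310 (array([569.3,  20.8]), array([26.4, 79.5]), 86.8) [572.29469318  17.95199862  80.5645221 ] [529.38771248   6.7315767   57.89109104] [609.07271844  34.97892759  88.79103616]
 high 20 [434.7  29.7  83.9]
 high 32 [487.4  27.3  87.6]
 high 41 [625.7  16.8  86.9]
t 14.65 at [442.6  41.9 175. ] psi -0.082 grip 30.1 0.0 F [-0.8  1.1 -0.7]
  mov 3 x [3.4, -3.5, 21.7]
  mov 2 x [0.1, 0.0, 21.0]
```

View pics/g3.png

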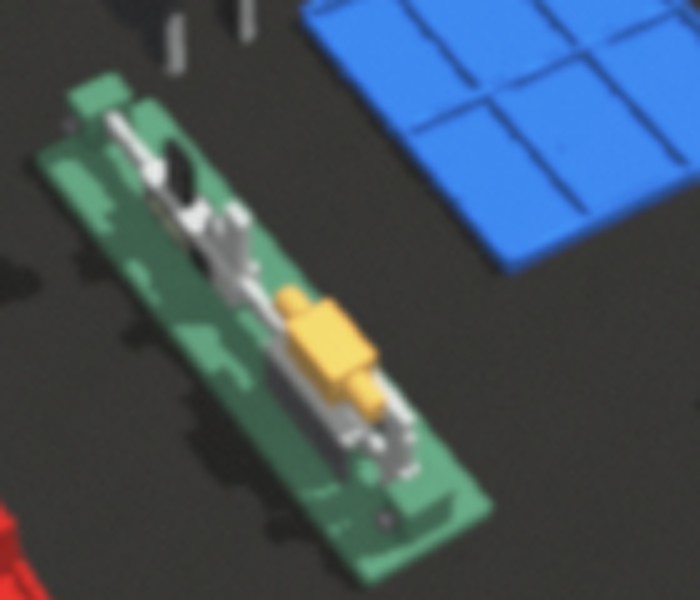

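Request:
jog_arm(motion=[[3.5, -3.5, 22, 0, 0, 0, -0.3], [3.5, -3.5, 22, 0, 0, 0, -0.3], [3.5, -3.5, 21, 0, 0, 0, -0.3], [0, 0, 15, 0, 0, 0, -0.3], [0, 0, 15, 0, 0, 0, -0.3], [0, 0, 12, 0, 0, 0, -0.3], [0, 0, 0, 0, 0, 0, -0.3], [0, 0, 0, 0, 0, 0, -1], [0, 0, 0, 0, 0, 0, -1], [0, 0, 0, 0, 0, 0, -1], [0, 0, 0, 0, 0, 0, -1], [0, 0, 0, 0, 0, 0, -1]], force=30)

```text
t: 15.65
tcp_pos: [431.4, 33.3, 68.6]
orientation: [0.003, 0.04, 0.999, 0.0]
ft_force: [0.2, 2.3, -2.0]
grip_width: 7.5
grip_force: 35.3
```

Slide ~42 mm first, then gently.

Request:
jog_arm(motion=[[-4, 0, 0, 0, 0, 0, -1], [-4, 0, 0, 0, 0, 0, -1], [-4, 0, 0, 0, 0, 0, -1], [-4, 0, 0, 0, 0, 0, -1], [-4, 0, 0, 0, 0, 0, -1], [-4, 0, 0, 0, 0, 0, -1], [-4, 0, 0, 0, 0, 0, -1], [-4, 0, 0, 0, 0, 0, -1], [-4, 0, 0, 0, 0, 0, -1], [-4, 0, 0, 0, 0, 0, -1], [0, 0, 0, 0, 0, 0, -1], [0, 0, 0, 0, 0, 0, -1]])

```text
t: 16.65
tcp_pos: [471.2, 30.0, 68.5]
orientation: [0.002, 0.041, 0.999, 0.0]
ft_force: [-1.4, 5.3, 5.6]
grip_width: 7.3
grip_force: 36.3
```

Request:
jog_arm(motion=[[-2, 0, 0, 0, 0, 0, -1], [-2, 0, 0, 0, 0, 0, -1], [-2, 0, 0, 0, 0, 0, -1], [0, 0, 0, 0, 0, 0, -1], [0, 0, 0, 0, 0, 0, -1], [0, 0, 0, 0, 0, 0, -1]])

```text
t: 17.15
tcp_pos: [476.9, 29.6, 68.5]
orientation: [0.002, 0.041, 0.999, 0.0]
ft_force: [-1.4, 4.9, 4.9]
grip_width: 7.2
grip_force: 36.3
```

Request:
jog_arm(motion=[[-2, 0, 0, 0, 0, 0, -1], [-2, 0, 0, 0, 0, 0, -1], [-1, 0, 0, 0, 0, 0, -1], [0, 0, 0, 0, 0, 0, -1], [0, 0, 0, 0, 0, 0, -1], [0, 0, 0, 0, 0, 0, -1], [0, 0, 0, 0, 0, 0, -1]])

```text
t: 17.73
tcp_pos: [481.1, 29.2, 68.5]
orientation: [0.001, 0.041, 0.999, 0.001]
ft_force: [-3.4, 5.5, 7.2]
grip_width: 7.4
grip_force: 36.6
```

Request:
jog_arm(motion=[[-1, 0, 0, 0, 0, 0, -1], [-1, 0, 0, 0, 0, 0, -1], [-1, 0, 0, 0, 0, 0, -1], [-1, 0, 0, 0, 0, 0, -1], [0, 0, 0, 0, 0, 0, -1], [0, 0, 0, 0, 0, 0, -1]])

```text
t: 18.23
tcp_pos: [484.2, 29.0, 68.5]
orientation: [0.0, 0.041, 0.999, 0.001]
ft_force: [-5.0, 5.6, 9.9]
grip_width: 7.5
grip_force: 36.9
```

Run:
```python
from h import *
p,d,W,H=shot("scene")
h,s,v=[H[...,k].astype(int) for k in range(3)]
br=(h>15)&(h<30)&(s>80)&(v>90)&(W[...,0]>450)&(W[...,0]<700)&(abs(W[...,2]-85)<35)
for k in comps(br,15): print(k.sum(),rect(W,k),W[k].mean(0),W[k].min(0),W[k].max(0))
reg=(abs(W[...,1]-27)<45)&(W[...,0]>380)&(W[...,0]<680)&(d>0)&(W[...,2]<105)
for k in comps(reg&(W[...,2]>77)&(s<60),3): print(" high",k.sum(),np.round(W[k].mean(0),1))
cv2.imwrite("pics/g4.png",cv2.resize(p[120:240,220:360,::-1],None,fx=5,fy=5,interpolation=2))
```

```text
312 (array([575.3,  20. ]), array([26.7, 86.6]), 85.2) [579.44610608  16.91526553  80.24000012] [531.91813972   5.31086244  54.61153823] [617.89706807  33.22661358  89.85624495]
 high 93 [492.8  25.3  89.8]
 high 33 [532.1  24.   89. ]
 high 39 [626.2  16.7  87.6]
```

View pics/g4.png

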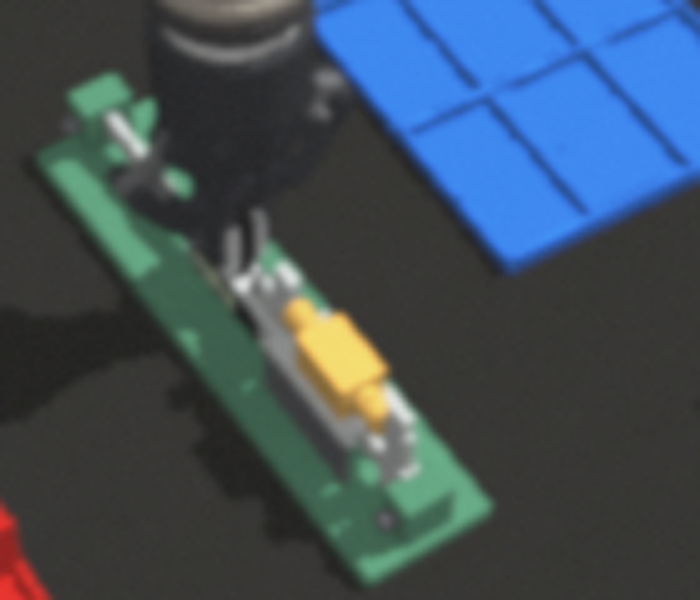

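Request:
jog_arm(motion=[[-1, 0, 0, 0, 0, 0, -1], [-1, 0, 0, 0, 0, 0, -1], [-1, 0, 0, 0, 0, 0, -1], [0, 0, 0, 0, 0, 0, -1], [0, 0, 0, 0, 0, 0, -1], [0, 0, 0, 0, 0, 0, -1], [0, 0, 0, 0, 0, 0, -1], [0, 0, 0, 0, 0, 0, -1], [0, 0, 0, 0, 0, 0, -1], [0, 0, 0, 0, 0, 0, -1], [0, 0, 0, 0, 0, 0, -1]])

```text
t: 19.2
tcp_pos: [486.4, 28.8, 68.5]
orientation: [-0.001, 0.041, 0.999, 0.001]
ft_force: [-6.1, 5.7, 11.1]
grip_width: 7.3
grip_force: 37.2
```

Request:
jog_arm(motion=[[-1, 0, 0, 0, 0, 0, -1], [0, 0, 0, 0, 0, 0, -1], [0, 0, 0, 0, 0, 0, -1], [0, 0, 0, 0, 0, 0, -1], [0, 0, 0, 0, 0, 0, -1], [0, 0, 0, 0, 0, 0, -1], [0, 0, 0, 0, 0, 0, -1], [0, 0, 0, 0, 0, 0, -1]])

```text
t: 19.87
tcp_pos: [487.2, 28.7, 68.5]
orientation: [-0.001, 0.041, 0.999, 0.001]
ft_force: [-7.4, 5.5, 11.4]
grip_width: 7.1
grip_force: 37.2
```

Request:
jog_arm(motion=[[4, 0, 0, 0, 0, 0, -1], [4, 0, 0, 0, 0, 0, -1], [5, 0, 0, 0, 0, 0, -1], [5, 0, 0, 0, 0, 0, -1], [5, 0, 0, 0, 0, 0, -1], [5, 0, 0, 0, 0, 0, -1], [5, 0, 0, 0, 0, 0, -1], [5, 0, 0, 0, 0, 0, -1], [5, 0, 0, 0, 0, 0, -1], [5, 0, 0, 0, 0, 0, -1], [2, 0, 0, 0, 0, 0, -1], [0, 0, 0, 0, 0, 0, -1]])

```text
t: 20.87
tcp_pos: [440.8, 32.4, 68.5]
orientation: [0.003, 0.041, 0.999, 0.0]
ft_force: [0.5, 4.8, 2.3]
grip_width: 7.2
grip_force: 36.0
```

Request:
jog_arm(motion=[[0, 0, 0, 0, 0, 0, -1], [0, 0, 0, 0, 0, 0, -0.3], [0, 0, 0, 0, 0, 0, -0.3], [0, 0, 0, 0, 0, 0, -0.3], [0, 0, 0, 0, 0, 0, -0.3], [0, 0, -20, 0, 0, 0, -0.3], [0, 0, -25, 0, 0, 0, -0.3], [0, 0, -30, 0, 0, 0, -0.3], [0, 0, 0, 0, 0, 0, 0.05], [0, 0, 0, 0, 0, 0, 0.05], [0, 0, 0, 0, 0, 0, 0.05], [0, 0, 0, 0, 0, 0, 0.05]])

```text
t: 21.87
tcp_pos: [438.4, 31.6, 142.0]
orientation: [0.001, 0.041, 0.999, -0.0]
ft_force: [-0.5, 0.0, 0.3]
grip_width: 44.8
grip_force: 0.0
```

Run:
```python
from h import *
p,d,W,H=shot("scene")
h,s,v=[H[...,k].astype(int) for k in range(3)]
br=(h>15)&(h<30)&(s>80)&(v>90)&(W[...,0]>450)&(W[...,0]<700)&(abs(W[...,2]-85)<35)
for k in comps(br,15): print(k.sum(),rect(W,k),W[k].mean(0),W[k].min(0),W[k].max(0))
reg=(abs(W[...,1]-27)<45)&(W[...,0]>380)&(W[...,0]<680)&(d>0)&(W[...,2]<105)
for k in comps(reg&(W[...,2]>77)&(s<60),3): print(" high",k.sum(),np.round(W[k].mean(0),1))
plan((575,21,153,-.082),(575,21,77,-.082))
```

```text
306 (array([578.3,  20.1]), array([27.5, 80.9]), 84.8) [579.93086682  16.94827882  80.41648366] [537.9024977    5.26877167  57.9730976 ] [617.96910056  34.13855095  88.63890115]
 high 20 [443.5  29.   83.2]
 high 34 [497.1  26.8  88.1]
 high 42 [625.8  16.8  86.8]
t 21.92 at [438.4  31.6 141.9] psi -0.082 grip 45.0 0.0 F [ 0.5 -0.4  1. ]
  mov 5 x [-27.4, 0.1, -2.2]
  mov 3 x [0.0, 0.0, 25.3]
```

Request:
jog_arm(motion=[[-27.5, 0, -2, 0, 0, 0, 0.05], [-27.5, 0, -2, 0, 0, 0, 0.05], [-27.5, 0, -2, 0, 0, 0, 0.05], [-27.5, 0, -2, 0, 0, 0, 0.05], [-28, 0, -2, 0, 0, 0, 0.05], [0, 0, 0, 0, 0, 0, 0.05], [0, 0, 0, 0, 0, 0, 0.05], [0, 0, 0, 0, 0, 0, 0.05], [0, 0, 0, 0, 0, 0, 0.05]])

```text
t: 22.67
tcp_pos: [575.5, 20.7, 152.9]
orientation: [0.001, 0.041, 0.999, 0.0]
ft_force: [-0.0, 0.1, -0.3]
grip_width: 44.8
grip_force: 0.0
```

Run:
```python
from h import *
plan((577,21,110,-.085),(577,21,76.5,-.085))
```

```text
t 22.67 at [575.5  20.7 152.9] psi -0.082 grip 44.8 0.0 F [-0.   0.1 -0.3]
  mov 2 x [-0.7, 0.2, 21.4]
  mov 2 x [0.0, -0.0, 16.7]
```

Request:
jog_arm(motion=[[-1, 0, 22, 0, 0, 0, 0.05], [-1, 0, 22, 0, 0, 0, 0.05], [0, 0, 16, 0, 0, 0, 0.05], [0, 0, 16, 0, 0, 0, 0.05], [0, 0, 0, 0, 0, 0, 0.05], [0, 0, 0, 0, 0, 0, -1], [0, 0, 0, 0, 0, 0, -1], [0, 0, 0, 0, 0, 0, -1], [0, 0, 0, 0, 0, 0, -1], [0, 0, 0, 0, 0, 0, -1]], force=60)

```text
t: 23.5
tcp_pos: [579.1, 20.7, 78.7]
orientation: [0.002, 0.041, 0.999, 0.0]
ft_force: [-3.7, 0.1, 4.3]
grip_width: 23.9
grip_force: 61.8
```

Request:
jog_arm(motion=[[0, 0, -15, 0, 0, 0, -1], [0, 0, -25, 0, 0, 0, -1], [0, 0, -25, 0, 0, 0, -1], [0, 0, 0, 0, 0, 0, -1], [0, 0, 0, 0, 0, 0, -1], [0, 0, 0, 0, 0, 0, -1]])

```text
t: 24.0
tcp_pos: [578.6, 20.6, 141.8]
orientation: [0.001, 0.041, 0.999, 0.0]
ft_force: [0.1, -0.4, -3.2]
grip_width: 24.8
grip_force: 61.0
```

Run:
```python
from h import *
plan((517,331,130,-.1265),(517,331,40,-.1265))
```

```text
t 24.0 at [578.6  20.6 141.8] psi -0.082 grip 24.8 61.0 F [ 0.1 -0.4 -3.2]
  rot 1 x [0.0, 0.003, 0.045]
  mov 10 x [10.0, 30.0, 1.2]
  mov 3 x [0.0, 0.0, 30.0]
```

Request:
jog_arm(motion=[[0, 0, 0, 0, 0, 0.045, -1], [10, 30, 1, 0, 0, 0, -1], [10, 30, 1, 0, 0, 0, -1], [10, 30, 1, 0, 0, 0, -1], [10, 30, 1, 0, 0, 0, -1], [10, 30, 1, 0, 0, 0, -1], [10, 30, 1, 0, 0, 0, -1], [10, 30, 1, 0, 0, 0, -1], [10, 30, 1, 0, 0, 0, -1], [10, 30, 1, 0, 0, 0, -1], [10, 28, 1, 0, 0, 0, -1], [0, 0, 0, 0, 0, 0, -1]])

```text
t: 25.0
tcp_pos: [511.9, 339.1, 129.1]
orientation: [-0.001, 0.057, 0.998, 0.002]
ft_force: [-1.3, 2.6, -2.2]
grip_width: 24.4
grip_force: 60.9
```

Request:
jog_arm(motion=[[0, 0, 20, 0, 0, 0, -1], [0, 0, 20, 0, 0, 0, -1], [0, 0, 20, 0, 0, 0, -1], [0, 0, 20, 0, 0, 0, -1], [0, 0, 0, 0, 0, 0, -1], [0, 0, 0, 0, 0, 0, -1], [0, 0, 0, 0, 0, 0, -1]])

```text
t: 25.58
tcp_pos: [518.2, 328.6, 52.5]
orientation: [0.002, 0.063, 0.998, -0.0]
ft_force: [0.5, 0.8, -1.9]
grip_width: 24.6
grip_force: 60.9
```

Run:
```python
from h import *
plan((517,331,36,-.1265))
p,d,W,H=shot("scene")
h,s,v=[H[...,k].astype(int) for k in range(3)]
br=(h>15)&(h<30)&(s>80)&(v>90)&(W[...,0]>350)&(W[...,0]<700)&(W[...,2]<110)
for k in comps(br,15): print(k.sum(),rect(W,k),W[k].mean(0),W[k].min(0),W[k].max(0))
```

```text
t 25.58 at [518.2 328.6  52.5] psi -0.127 grip 24.6 60.9 F [ 0.5  0.8 -1.9]
  mov 1 x [1.6, 2.2, 16.5]
117 (array([523.7, 341.8]), array([30.5, 79.3]), 38.7) [534.83281757 324.95863172  54.35507679] [510.85672419 310.6885195    5.52328146] [557.2226836  382.29856939  87.03732319]
```

Request:
jog_arm(motion=[[1.5, 2, 8, 0, 0, 0, -1], [0, 0, 8, 0, 0, 0, -1], [0, 0, 3, 0, 0, 0, -1], [0, 0, 2, 0, 0, 0, -1], [0, 0, 0, 0, 0, 0, -1], [0, 0, 0, 0, 0, 0, -1], [0, 0, 0, 0, 0, 0, -1]])

```text
t: 26.22
tcp_pos: [517.1, 330.9, 31.5]
orientation: [0.002, 0.063, 0.998, 0.0]
ft_force: [0.0, 0.6, -2.8]
grip_width: 24.5
grip_force: 61.0
```

Request:
jog_arm(motion=[[0, 0, 1, 0, 0, 0, -1], [0, 0, 1, 0, 0, 0, -1], [0, 0, 0, 0, 0, 0, -1], [0, 0, 0, 0, 0, 0, -1]])

```text
t: 26.55
tcp_pos: [517.3, 331.0, 30.7]
orientation: [0.002, 0.063, 0.998, 0.0]
ft_force: [-2.8, -1.8, 6.1]
grip_width: 24.5
grip_force: 61.9
```

Request:
jog_arm(motion=[[0, 0, -1, 0, 0, 0, -1], [0, 0, 0, 0, 0, 0, -0.1], [0, 0, 0, 0, 0, 0, 0.05], [0, 0, 0, 0, 0, 0, 0.05], [0, 0, 0, 0, 0, 0, 0.05], [0, 0, -20, 0, 0, 0, 0.05], [0, 0, -30, 0, 0, 0, 0.05], [0, 0, -30, 0, 0, 0, 0.05], [0, 0, -30, 0, 0, 0, 0.05], [0, 0, -20, 0, 0, 0, 0.05], [0, 0, 0, 0, 0, 0, 0.05], [0, 0, 0, 0, 0, 0, 0.05]])

```text
t: 27.55
tcp_pos: [517.3, 331.3, 161.9]
orientation: [0.003, 0.063, 0.998, 0.001]
ft_force: [-0.6, 0.0, -0.8]
grip_width: 44.8
grip_force: 0.0
```

```bash
cat >> h.py <<'E'
def pivots():
    for c in("scene","top"):
        p,d,W,H=shot(c);h,s,v=[H[...,k].astype(int) for k in range(3)];z=W[...,2]
        g=(W[...,0]>340)&(W[...,0]<660)&(z<85)&(z>15)&(d>0)
        for n,m in(("brass",(h>15)&(h<30)&(s>80)&(v>90)),("steel",(s<40)&(v>110)&((W[...,1]>110)|(W[...,1]<-110)))):
            for k in comps(m&g,60): print(c,n,k.sum(),rect(W,k),W[k].mean(0).round(1))
E
python3 - <<'E'
from h import *
pivots()
plan((565,-251,150,-.135,.262))
E
```

```text
scene brass 193 (array([518.6, 327.4]), array([23.1, 78. ]), 85.8) [519.9 324.5  31.9]
scene steel 274 (array([ 470.2, -307.7]), array([26.9, 79.8]), 84.2) [ 476.1 -308.    62.6]
scene steel 298 (array([ 582.1, -254.2]), array([24.3, 80.1]), 82.2) [ 586.4 -255.4   62.5]
scene steel 127 (array([ 367.2, -549.9]), array([32.8, 25.1]), 75.6) [ 367.  -547.1   76.9]
scene steel 154 (array([ 374.2, -566.9]), array([44.2, 20.9]), 21.3) [ 375.3 -566.6   78.2]
scene steel 326 (array([ 572.6, -323.7]), array([26.9, 80.1]), 86.8) [ 576.8 -323.6   62.4]
top brass 60 (array([534.5, 329.2]), array([26.6, 24.2]), 17.2) [534.2 326.5  34.4]
top steel 224 (array([ 578.6, -252.6]), array([26.2, 75.8]), 82.2) [ 578.6 -252.1   62.3]
top steel 226 (array([ 568.8, -321.3]), array([27.5, 74.5]), 86.0) [ 568.7 -320.3   62.6]
top steel 224 (array([ 467.1, -305.4]), array([27.1, 76.1]), 81.7) [ 467.2 -304.5   62.7]
t 27.65 at [515.4 330.7 159.1] psi -0.127 grip 44.7 0.0 F [ 0.1 -0.3 -1.5]
  rot 3 x [0.0, -0.087, 0.003]
  mov 19 x [-6.4, -30.0, 2.2]
```

Request:
jog_arm(motion=[[0, 0, 0, 0, -0.087, 0.003, 0.05], [0, 0, 0, 0, -0.087, 0.003, 0.05], [0, 0, 0, 0, -0.087, 0.003, 0.05], [-6.4, -30, 2, 0, 0, 0, 0.05], [-6.4, -30, 2, 0, 0, 0, 0.05], [-6.4, -30, 2, 0, 0, 0, 0.05], [-6.4, -30, 2, 0, 0, 0, 0.05], [-6.4, -30, 2, 0, 0, 0, 0.05], [-6.4, -30, 2, 0, 0, 0, 0.05], [-6.4, -30, 2, 0, 0, 0, 0.05], [-6.4, -30, 2, 0, 0, 0, 0.05], [-6.4, -30, 2, 0, 0, 0, 0.05]])

```text
t: 28.65
tcp_pos: [538.0, 53.8, 155.9]
orientation: [0.13, 0.067, 0.989, -0.009]
ft_force: [0.9, 0.2, 0.4]
grip_width: 44.7
grip_force: 0.0
```

Request:
jog_arm(motion=[[-6.4, -30, 2, 0, 0, 0, 0.05], [-6.4, -30, 2, 0, 0, 0, 0.05], [-6.4, -30, 2, 0, 0, 0, 0.05], [-6.4, -30, 2, 0, 0, 0, 0.05], [-6.4, -30, 2, 0, 0, 0, 0.05], [-6.4, -30, 2, 0, 0, 0, 0.05], [-6.4, -30, 2, 0, 0, 0, 0.05], [-6.4, -30, 2, 0, 0, 0, 0.05], [-6.4, -30, 2, 0, 0, 0, 0.05], [-6.4, -30, 2, 0, 0, 0, 0.05], [0, 0, 0, 0, 0, 0, 0.05], [0, 0, 0, 0, 0, 0, 0.05]])

```text
t: 29.65
tcp_pos: [563.3, -253.9, 152.9]
orientation: [0.13, 0.07, 0.989, -0.009]
ft_force: [0.4, 0.2, 0.5]
grip_width: 44.7
grip_force: 0.0
```

Request:
jog_arm(motion=[[0, 0, 0, 0, 0, 0, 0.05], [0, 0, 0, 0, 0, 0, 0.05], [0, 0, 0, 0, 0, 0, 0.05]])

```text
t: 29.9
tcp_pos: [565.6, -248.6, 153.9]
orientation: [0.131, 0.066, 0.989, -0.007]
ft_force: [0.7, -0.5, 0.3]
grip_width: 44.9
grip_force: 0.0
```

Run:
```python
from h import *
plan((583-15,-251.5,110,-.135,.262),(583,-253.5,55,-.135,.262))
```

```text
t 29.9 at [ 565.6 -248.6  153.9] psi -0.132 grip 44.9 0.0 F [ 0.7 -0.5  0.3]
  mov 2 x [4.4, -1.3, 21.6]
  mov 2 x [-0.1, -0.1, 28.5]
```

Request:
jog_arm(motion=[[4.4, -1.5, 21, 0, 0, 0, 0.05], [4.4, -1.5, 21, 0, 0, 0, 0.05], [0, 0, 20, 0, 0, 0, 0.05], [0, 0, 20, 0, 0, 0, 0.05], [0, 0, 16, 0, 0, 0, 0.05], [0, 0, 0, 0, 0, 0, 0.05], [0, 0, 0, 0, 0, 0, 0.05], [0, 0, 0, 0, 0, 0, 0.05]])

```text
t: 30.57
tcp_pos: [582.6, -255.9, 58.9]
orientation: [0.133, 0.067, 0.989, -0.008]
ft_force: [0.4, 0.5, 0.7]
grip_width: 44.4
grip_force: 0.0
```

Request:
jog_arm(motion=[[0, 0, 0, 0, 0, 0, -1], [0, 0, 0, 0, 0, 0, -1], [0, 0, 0, 0, 0, 0, -1], [0, 0, 0, 0, 0, 0, -1], [0, 0, 0, 0, 0, 0, -1]])

```text
t: 30.98
tcp_pos: [582.9, -256.1, 59.8]
orientation: [0.133, 0.067, 0.989, -0.008]
ft_force: [-2.1, 1.6, 6.1]
grip_width: 24.6
grip_force: 60.7
```

Request:
jog_arm(motion=[[0, 0, -20, 0, 0, 0, -1], [0, 0, -30, 0, 0, 0, -1], [0, 0, -30, 0, 0, 0, -1], [0, 0, -25, 0, 0, 0, -1], [0, 0, 0, 0, 0, 0, -1], [0, 0, 0, 0, 0, 0, -1], [0, 0, 0, 0, 0, 0, -1], [0, 0, 0, 0, 0, 0, -1]])

```text
t: 31.65
tcp_pos: [553.7, -251.4, 156.9]
orientation: [0.13, 0.067, 0.989, -0.007]
ft_force: [-0.7, 1.1, -3.0]
grip_width: 24.1
grip_force: 61.5
```

Run:
```python
from h import *
plan((508,263.5,120,-.1265),(508,263.5,46,-.1265))
```

```text
t 31.65 at [ 553.7 -251.4  156.9] psi -0.135 grip 24.1 61.5 F [-0.7  1.1 -3. ]
  rot 3 x [0.001, 0.087, -0.003]
  mov 17 x [6.5, 29.7, 2.2]
  mov 3 x [0.0, 0.0, 24.7]
```

Request:
jog_arm(motion=[[0, 0, 0, 0, 0.087, -0.003, -1], [0, 0, 0, 0, 0.087, -0.003, -1], [0, 0, 0, 0, 0.087, -0.003, -1], [6.5, 29.7, 0, 0, 0, 0, -1], [6.5, 29.7, 0, 0, 0, 0, -1], [6.5, 29.7, 0, 0, 0, 0, -1], [6.5, 29.7, 0, 0, 0, 0, -1], [6.5, 29.7, 0, 0, 0, 0, -1], [6.5, 29.7, 0, 0, 0, 0, -1], [6.5, 29.7, 0, 0, 0, 0, -1], [6.5, 29.7, 0, 0, 0, 0, -1], [6.5, 29.7, 0, 0, 0, 0, -1]])

```text
t: 32.65
tcp_pos: [529.5, 21.7, 157.3]
orientation: [0.001, 0.063, 0.998, -0.0]
ft_force: [0.0, -0.2, -2.1]
grip_width: 24.6
grip_force: 61.5
```

Request:
jog_arm(motion=[[6.5, 29.7, 0, 0, 0, 0, -1], [6.5, 29.7, 0, 0, 0, 0, -1], [6.5, 29.7, 0, 0, 0, 0, -1], [6.5, 29.7, 0, 0, 0, 0, -1], [6.5, 29.7, 0, 0, 0, 0, -1], [6.5, 29.7, 0, 0, 0, 0, -1], [6.5, 29.7, 0, 0, 0, 0, -1], [6.5, 29.7, 0, 0, 0, 0, -1], [0, 0, 20, 0, 0, 0, -1], [0, 0, 25, 0, 0, 0, -1], [0, 0, 0, 0, 0, 0, -1], [0, 0, 0, 0, 0, 0, -1]])

```text
t: 33.65
tcp_pos: [507.1, 261.3, 111.2]
orientation: [-0.001, 0.063, 0.998, -0.002]
ft_force: [0.6, 0.2, -2.2]
grip_width: 24.1
grip_force: 61.4
```

Request:
jog_arm(motion=[[0, 0, 20, 0, 0, 0, -1], [0, 0, 20, 0, 0, 0, -1], [0, 0, 15, 0, 0, 0, -1], [0, 0, 0, 0, 0, 0, -1], [0, 0, 0, 0, 0, 0, -1], [0, 0, 0, 0, 0, 0, -1], [0, 0, 0, 0, 0, 0, -1]])

```text
t: 34.23
tcp_pos: [510.9, 262.5, 60.8]
orientation: [0.004, 0.064, 0.998, 0.001]
ft_force: [-0.6, 0.1, -3.1]
grip_width: 24.4
grip_force: 61.4
```

Run:
```python
from h import *
plan((508,263.5,36,-.1265))
pivots()
```

```text
t 34.23 at [510.9 262.5  60.8] psi -0.127 grip 24.4 61.4 F [-0.6  0.1 -3.1]
  mov 1 x [3.2, 0.5, 24.7]
scene brass 183 (array([520.5, 322.9]), array([50.2, 53.4]), 44.9) [522.6 323.7  32.4]
scene steel 128 (array([526.9, 262.4]), array([39.1, 36.7]), 17.5) [526.9 256.5  63.3]
scene steel 274 (array([ 471.5, -307.7]), array([26.9, 78.7]), 84.9) [ 476.2 -308.    62.5]
scene steel 124 (array([ 368. , -549.4]), array([30.9, 28.3]), 80.9) [ 367.  -547.2   77.1]
scene steel 155 (array([ 373.6, -565.7]), array([44.8, 21. ]), 15.6) [ 375.2 -566.5   78.3]
scene steel 325 (array([ 572. , -323.6]), array([26. , 80.6]), 85.5) [ 577.  -323.6   62.4]
top steel 225 (array([ 568.4, -321.3]), array([26.3, 74.8]), 83.2) [ 568.5 -320.2   62.6]
top steel 224 (array([ 467.1, -305.3]), array([26.3, 75.7]), 83.5) [ 467.3 -304.5   62.5]
```

Request:
jog_arm(motion=[[3, 0.5, 12, 0, 0, 0, -1], [0, 0, 10, 0, 0, 0, -1], [0, 0, 3, 0, 0, 0, -1], [0, 0, 0, 0, 0, 0, -1], [0, 0, 0, 0, 0, 0, -1], [0, 0, 0, 0, 0, 0, -1]])

```text
t: 34.83
tcp_pos: [507.0, 263.0, 34.2]
orientation: [0.002, 0.063, 0.998, 0.0]
ft_force: [-0.0, 0.8, -1.9]
grip_width: 24.0
grip_force: 61.6
```

Request:
jog_arm(motion=[[0, 0, 1, 0, 0, 0, -1], [0, 0, 1, 0, 0, 0, -1], [0, 0, 0, 0, 0, 0, -1], [0, 0, 0, 0, 0, 0, -1]])

```text
t: 35.17
tcp_pos: [507.1, 263.1, 32.6]
orientation: [0.003, 0.063, 0.998, 0.0]
ft_force: [-1.1, -0.8, 2.3]
grip_width: 24.6
grip_force: 62.1
```

Request:
jog_arm(motion=[[0, 0, 0.5, 0, 0, 0, -1], [0, 0, 0, 0, 0, 0, -0.1], [0, 0, 0, 0, 0, 0, 0.05], [0, 0, 0, 0, 0, 0, 0.05], [0, 0, 0, 0, 0, 0, 0.05], [0, 0, -20, 0, 0, 0, 0.05], [0, 0, -30, 0, 0, 0, 0.05], [0, 0, -30, 0, 0, 0, 0.05], [0, 0, -30, 0, 0, 0, 0.05], [0, 0, -15, 0, 0, 0, 0.05], [0, 0, 0, 0, 0, 0, 0.05], [0, 0, 0, 0, 0, 0, 0.05]])

```text
t: 36.17
tcp_pos: [506.4, 263.4, 156.9]
orientation: [0.003, 0.063, 0.998, 0.001]
ft_force: [-0.4, 0.2, -0.5]
grip_width: 44.9
grip_force: 0.0
```

Run:
```python
from h import *
plan((555,-321,150,-.095,.262))
```

```text
t 36.17 at [506.4 263.4 156.9] psi -0.127 grip 44.9 0.0 F [-0.4  0.2 -0.5]
  rot 3 x [-0.001, -0.086, -0.011]
  mov 19 x [-5.2, -30.4, 1.8]
```

Request:
jog_arm(motion=[[0, 0, 0, 0, -0.087, -0.011, 0.05], [0, 0, 0, 0, -0.087, -0.011, 0.05], [0, 0, 0, 0, -0.087, -0.011, 0.05], [-5.2, -30.4, 2, 0, 0, 0, 0.05], [-5.2, -30.4, 2, 0, 0, 0, 0.05], [-5.2, -30.4, 2, 0, 0, 0, 0.05], [-5.2, -30.4, 2, 0, 0, 0, 0.05], [-5.2, -30.4, 2, 0, 0, 0, 0.05], [-5.2, -30.4, 2, 0, 0, 0, 0.05], [-5.2, -30.4, 2, 0, 0, 0, 0.05], [-5.2, -30.4, 2, 0, 0, 0, 0.05], [-5.2, -30.4, 2, 0, 0, 0, 0.05]])

```text
t: 37.17
tcp_pos: [528.2, -15.2, 150.3]
orientation: [0.13, 0.046, 0.99, -0.009]
ft_force: [0.4, -0.3, -0.7]
grip_width: 44.9
grip_force: 0.0
```

Request:
jog_arm(motion=[[-5.2, -30.4, 2, 0, 0, 0, 0.05], [-5.2, -30.4, 2, 0, 0, 0, 0.05], [-5.2, -30.4, 2, 0, 0, 0, 0.05], [-5.2, -30.4, 2, 0, 0, 0, 0.05], [-5.2, -30.4, 2, 0, 0, 0, 0.05], [-5.2, -30.4, 2, 0, 0, 0, 0.05], [-5.2, -30.4, 2, 0, 0, 0, 0.05], [-5.2, -30.4, 2, 0, 0, 0, 0.05], [-5.2, -30.4, 2, 0, 0, 0, 0.05], [-5.2, -30.4, 2, 0, 0, 0, 0.05], [0, 0, 0, 0, 0, 0, 0.05], [0, 0, 0, 0, 0, 0, 0.05]])

```text
t: 38.17
tcp_pos: [554.1, -324.5, 145.5]
orientation: [0.13, 0.049, 0.99, -0.009]
ft_force: [0.8, 0.6, 0.2]
grip_width: 45.1
grip_force: 0.0
```

Request:
jog_arm(motion=[[0, 0, 0, 0, 0, 0, 0.05], [0, 0, 0, 0, 0, 0, 0.05], [0, 0, 0, 0, 0, 0, 0.05], [0, 0, 0, 0, 0, 0, 0.05]])

```text
t: 38.5
tcp_pos: [557.1, -320.0, 147.6]
orientation: [0.132, 0.045, 0.99, -0.008]
ft_force: [0.8, 0.1, -0.6]
grip_width: 44.6
grip_force: 0.0
```

Run:
```python
from h import *
plan((573-15,-322,110,-.095,.262),(573,-323,52,-.095,.262))
pivots()
```

```text
t 38.5 at [ 557.1 -320.   147.6] psi -0.092 grip 44.6 0.0 F [ 0.8  0.1 -0.6]
  mov 2 x [4.4, -0.9, 18.3]
  mov 2 x [0.3, 0.3, 30.0]
scene brass 195 (array([517.8, 327.9]), array([24.5, 76. ]), 80.7) [519.5 324.5  32.1]
scene steel 212 (array([507.5, 261.7]), array([26.7, 78.6]), 81.0) [509.7 257.7  32.3]
scene steel 244 (array([ 471.4, -306.9]), array([28.7, 77.4]), 84.5) [ 480.3 -308.9   63.6]
scene steel 327 (array([ 571.9, -323.7]), array([27., 80.]), 86.8) [ 576.9 -323.6   62.3]
top brass 200 (array([512.1, 329. ]), array([26.5, 74.1]), 83.7) [511.9 328.7  35.2]
top steel 115 (array([ 585.6, -323.2]), array([26.6, 40.6]), 83.1) [ 584.  -322.6   65.3]
top steel 196 (array([503.4, 262.2]), array([27.1, 76.5]), 84.6) [502.4 261.4  35.2]
top steel 225 (array([ 467. , -305.7]), array([27. , 76.1]), 80.8) [ 467.2 -304.4   62.7]
```

Request:
jog_arm(motion=[[4.4, -1, 18, 0, 0, 0, 0.05], [4.4, -1, 18, 0, 0, 0, 0.05], [0, 0, 20, 0, 0, 0, 0.05], [0, 0, 20, 0, 0, 0, 0.05], [0, 0, 19, 0, 0, 0, 0.05], [0, 0, 0, 0, 0, 0, 0.05], [0, 0, 0, 0, 0, 0, 0.05], [0, 0, 0, 0, 0, 0, 0.05]])

```text
t: 39.27
tcp_pos: [572.8, -325.5, 54.1]
orientation: [0.132, 0.046, 0.99, -0.008]
ft_force: [0.8, 0.2, 0.5]
grip_width: 45.1
grip_force: 0.0
```

Request:
jog_arm(motion=[[0, 0, 0, 0, 0, 0, -1], [0, 0, 0, 0, 0, 0, -1], [0, 0, 0, 0, 0, 0, -1], [0, 0, 0, 0, 0, 0, -1], [0, 0, 0, 0, 0, 0, -1]])

```text
t: 39.68
tcp_pos: [572.8, -325.5, 54.4]
orientation: [0.132, 0.046, 0.99, -0.008]
ft_force: [-1.9, 1.7, 4.5]
grip_width: 25.1
grip_force: 59.9
```

Request:
jog_arm(motion=[[0, 0, -20, 0, 0, 0, -1], [0, 0, -30, 0, 0, 0, -1], [0, 0, -30, 0, 0, 0, -1], [0, 0, -25, 0, 0, 0, -1], [0, 0, 0, 0, 0, 0, -1], [0, 0, 0, 0, 0, 0, -1], [0, 0, 0, 0, 0, 0, -1], [0, 0, 0, 0, 0, 0, -1]])

```text
t: 40.35
tcp_pos: [544.5, -321.4, 152.8]
orientation: [0.13, 0.046, 0.99, -0.007]
ft_force: [-0.5, -0.1, -3.1]
grip_width: 24.5
grip_force: 61.9
```

Run:
```python
from h import *
plan((500,196,155,-.1265))
```

```text
t 40.35 at [ 544.5 -321.4  152.8] psi -0.093 grip 24.5 61.9 F [-0.5 -0.1 -3.1]
  rot 3 x [0.001, 0.087, 0.011]
  mov 17 x [6.4, 29.9, -0.1]
```

Request:
jog_arm(motion=[[0, 0, 0, 0, 0.087, 0.011, -1], [0, 0, 0, 0, 0.087, 0.011, -1], [0, 0, 0, 0, 0.087, 0.011, -1], [6.4, 29.9, 0, 0, 0, 0, -1], [6.4, 29.9, 0, 0, 0, 0, -1], [6.4, 29.9, 0, 0, 0, 0, -1], [6.4, 29.9, 0, 0, 0, 0, -1], [6.4, 29.9, 0, 0, 0, 0, -1], [6.4, 29.9, 0, 0, 0, 0, -1], [6.4, 29.9, 0, 0, 0, 0, -1], [6.4, 29.9, 0, 0, 0, 0, -1], [6.4, 29.9, 0, 0, 0, 0, -1]])

```text
t: 41.35
tcp_pos: [521.2, -46.5, 153.4]
orientation: [0.001, 0.063, 0.998, -0.0]
ft_force: [0.5, -0.0, -2.0]
grip_width: 24.4
grip_force: 61.8
```

Request:
jog_arm(motion=[[6.4, 29.9, 0, 0, 0, 0, -1], [6.4, 29.9, 0, 0, 0, 0, -1], [6.4, 29.9, 0, 0, 0, 0, -1], [6.4, 29.9, 0, 0, 0, 0, -1], [6.4, 29.9, 0, 0, 0, 0, -1], [6.4, 29.9, 0, 0, 0, 0, -1], [6.4, 29.9, 0, 0, 0, 0, -1], [6.4, 29.9, 0, 0, 0, 0, -1], [0, 0, 20, 0, 0, 0, -1], [0, 0, 25, 0, 0, 0, -1], [0, 0, 0, 0, 0, 0, -1], [0, 0, 0, 0, 0, 0, -1]])

```text
t: 42.35
tcp_pos: [499.8, 194.5, 107.7]
orientation: [-0.0, 0.063, 0.998, -0.002]
ft_force: [0.6, -0.0, -1.6]
grip_width: 25.0
grip_force: 61.7
```

Request:
jog_arm(motion=[[0, 0, 20, 0, 0, 0, -1], [0, 0, 20, 0, 0, 0, -1], [0, 0, 12, 0, 0, 0, -1], [0, 0, 0, 0, 0, 0, -1], [0, 0, 0, 0, 0, 0, -1], [0, 0, 0, 0, 0, 0, -1], [0, 0, 0, 0, 0, 0, -1]])

```text
t: 42.93
tcp_pos: [503.3, 195.3, 59.5]
orientation: [0.003, 0.063, 0.998, 0.001]
ft_force: [1.1, -0.2, -2.7]
grip_width: 24.6
grip_force: 61.8
```

Run:
```python
from h import *
plan((500,196,34,-.1265))
```

```text
t 42.93 at [503.3 195.3  59.5] psi -0.127 grip 24.6 61.8 F [ 1.1 -0.2 -2.7]
  mov 1 x [3.6, 0.2, 25.4]
```

Request:
jog_arm(motion=[[3, 0, 12, 0, 0, 0, -1], [0, 0, 12, 0, 0, 0, -1], [0, 0, 5, 0, 0, 0, -1], [0, 0, 0, 0, 0, 0, -1], [0, 0, 0, 0, 0, 0, -1], [0, 0, 0, 0, 0, 0, -1]])

```text
t: 43.43
tcp_pos: [499.7, 195.5, 29.4]
orientation: [0.002, 0.063, 0.998, 0.0]
ft_force: [-0.1, 0.4, -1.7]
grip_width: 24.8
grip_force: 61.8
```

Request:
jog_arm(motion=[[0, 0, 1, 0, 0, 0, -1], [0, 0, 1, 0, 0, 0, -1], [0, 0, 0, 0, 0, 0, -1], [0, 0, 0, 0, 0, 0, -1]])

```text
t: 43.77
tcp_pos: [499.2, 195.5, 27.1]
orientation: [0.002, 0.063, 0.998, 0.0]
ft_force: [-0.8, 0.4, -1.8]
grip_width: 24.9
grip_force: 61.8
```

Request:
jog_arm(motion=[[0, 0, 1, 0, 0, 0, -1], [0, 0, 0, 0, 0, 0, -1], [0, 0, 0, 0, 0, 0, -1]])

```text
t: 44.02
tcp_pos: [499.4, 195.5, 26.7]
orientation: [0.002, 0.063, 0.998, 0.0]
ft_force: [-1.2, 0.1, 4.9]
grip_width: 24.7
grip_force: 62.7
```

Request:
jog_arm(motion=[[0, 0, 0.5, 0, 0, 0, -1], [0, 0, 0, 0, 0, 0, -1], [0, 0, 0, 0, 0, 0, -1]])

```text
t: 44.27
tcp_pos: [499.4, 195.6, 26.7]
orientation: [0.002, 0.063, 0.998, 0.0]
ft_force: [-3.0, 0.7, 8.8]
grip_width: 24.5
grip_force: 63.3
```

Request:
jog_arm(motion=[[0, 0, -1, 0, 0, 0, -1], [0, 0, 0, 0, 0, 0, -0.1], [0, 0, 0, 0, 0, 0, 0.05], [0, 0, 0, 0, 0, 0, 0.05], [0, 0, 0, 0, 0, 0, 0.05], [0, 0, -20, 0, 0, 0, 0.05], [0, 0, -30, 0, 0, 0, 0.05], [0, 0, -30, 0, 0, 0, 0.05], [0, 0, -30, 0, 0, 0, 0.05], [0, 0, -15, 0, 0, 0, 0.05], [0, 0, 0, 0, 0, 0, 0.05], [0, 0, 0, 0, 0, 0, 0.05]])

```text
t: 45.27
tcp_pos: [499.2, 195.8, 152.1]
orientation: [0.003, 0.063, 0.998, 0.001]
ft_force: [0.5, -1.1, -0.2]
grip_width: 44.6
grip_force: 0.0
```

Run:
```python
from h import *
plan((455,-305,150,-.13,.262))
pivots()
```

```text
t 45.27 at [499.2 195.8 152.1] psi -0.127 grip 44.6 0.0 F [ 0.5 -1.1 -0.2]
  rot 3 x [0.001, -0.085, 0.001]
  mov 16 x [-1.2, -31.4, 0.5]
scene brass 195 (array([517.4, 327.1]), array([23.8, 77.1]), 83.6) [519.5 324.7  32. ]
scene steel 208 (array([508. , 261.2]), array([26.2, 76.7]), 80.8) [509.9 257.7  32.3]
scene steel 215 (array([500.3, 194.2]), array([26.3, 77.7]), 81.2) [502.4 190.7  32.7]
scene steel 274 (array([ 470.7, -307.7]), array([27. , 79.4]), 84.5) [ 476.2 -307.9   62.4]
scene steel 125 (array([ 368.3, -550.1]), array([31.8, 26.9]), 81.3) [ 367.1 -547.    76.9]
scene steel 155 (array([ 373.8, -568.4]), array([44.3, 20.7]), 27.1) [ 375.2 -566.5   78.2]
top steel 225 (array([ 467. , -305.6]), array([26.8, 75.7]), 84.5) [ 467.3 -304.4   62.9]
```

Request:
jog_arm(motion=[[0, 0, 0, 0, -0.087, 0.001, 0.05], [0, 0, 0, 0, -0.087, 0.001, 0.05], [0, 0, 0, 0, -0.087, 0.001, 0.05], [-1.2, -31.4, 0.5, 0, 0, 0, 0.05], [-1.2, -31.4, 0.5, 0, 0, 0, 0.05], [-1.2, -31.4, 0.5, 0, 0, 0, 0.05], [-1.2, -31.4, 0.5, 0, 0, 0, 0.05], [-1.2, -31.4, 0.5, 0, 0, 0, 0.05], [-1.2, -31.4, 0.5, 0, 0, 0, 0.05], [-1.2, -31.4, 0.5, 0, 0, 0, 0.05], [-1.2, -31.4, 0.5, 0, 0, 0, 0.05], [-1.2, -31.4, 0.5, 0, 0, 0, 0.05]])

```text
t: 46.37
tcp_pos: [472.0, -87.2, 148.4]
orientation: [0.131, 0.064, 0.989, -0.008]
ft_force: [0.2, 0.5, -1.1]
grip_width: 44.5
grip_force: 0.0
```

Request:
jog_arm(motion=[[-1.2, -31.4, 0.5, 0, 0, 0, 0.05], [-1.2, -31.4, 0.5, 0, 0, 0, 0.05], [-1.2, -31.4, 0.5, 0, 0, 0, 0.05], [-1.2, -31.4, 0.5, 0, 0, 0, 0.05], [-1.2, -31.4, 0.5, 0, 0, 0, 0.05], [-1.2, -31.4, 0.5, 0, 0, 0, 0.05], [-1.2, -31.4, 0.5, 0, 0, 0, 0.05], [0, 0, 0, 0, 0, 0, 0.05], [0, 0, 0, 0, 0, 0, 0.05], [0, 0, 0, 0, 0, 0, 0.05], [0, 0, 0, 0, 0, 0, 0.05], [0, 0, 0, 0, 0, 0, 0.05]])

```text
t: 47.37
tcp_pos: [454.7, -303.0, 147.8]
orientation: [0.131, 0.063, 0.989, -0.007]
ft_force: [-0.4, 0.8, 0.2]
grip_width: 44.9
grip_force: 0.0
```

Run:
```python
from h import *
plan((472-15,-305,110,-.13,.262),(472,-307.5,53,-.13,.262))
pivots()
```

```text
t 47.37 at [ 454.7 -303.   147.8] psi -0.126 grip 44.9 0.0 F [-0.4  0.8  0.2]
  mov 2 x [3.7, -0.9, 18.6]
  mov 2 x [0.1, -0.4, 29.5]
scene brass 193 (array([517.5, 328. ]), array([24.2, 78. ]), 84.6) [519.6 324.5  32.1]
scene steel 210 (array([507.7, 261.8]), array([27.6, 75.8]), 84.9) [510.  257.7  32.5]
scene steel 216 (array([500.2, 193.8]), array([26.7, 79.1]), 80.4) [502.6 190.5  32.8]
scene steel 275 (array([ 470.2, -307.6]), array([27., 80.]), 85.0) [ 476.2 -308.    62.4]
scene steel 126 (array([ 367.9, -550. ]), array([31. , 27.9]), 82.1) [ 367.  -547.1   76.9]
scene steel 155 (array([ 373.4, -566.5]), array([45.2, 21. ]), 18.5) [ 375.  -566.5   78.2]
top brass 201 (array([512.1, 329.1]), array([25.8, 73.7]), 86.0) [512.  328.7  35. ]
top steel 196 (array([503.3, 261.7]), array([25.6, 76.6]), 84.0) [502.5 261.6  35.3]
top steel 198 (array([496.4, 194.4]), array([25.3, 76.3]), 84.4) [495.4 194.1  35.3]
top steel 146 (array([ 479.2, -307.1]), array([26.2, 51.8]), 80.4) [ 477.7 -306.8   65.6]
```

Request:
jog_arm(motion=[[3.5, -1.5, 18, 0, 0, 0, 0.05], [3.5, -1.5, 18, 0, 0, 0, 0.05], [0, 0, 20, 0, 0, 0, 0.05], [0, 0, 20, 0, 0, 0, 0.05], [0, 0, 20, 0, 0, 0, 0.05], [0, 0, 0, 0, 0, 0, 0.05], [0, 0, 0, 0, 0, 0, 0.05], [0, 0, 0, 0, 0, 0, 0.05]])

```text
t: 48.13
tcp_pos: [472.4, -309.9, 54.0]
orientation: [0.132, 0.064, 0.989, -0.008]
ft_force: [-0.0, 0.3, 0.0]
grip_width: 44.5
grip_force: 0.0
```

Request:
jog_arm(motion=[[0, 0, 0, 0, 0, 0, -1], [0, 0, 0, 0, 0, 0, -1], [0, 0, 0, 0, 0, 0, -1], [0, 0, 0, 0, 0, 0, -1], [0, 0, 0, 0, 0, 0, -1]])

```text
t: 48.55
tcp_pos: [472.3, -309.6, 54.3]
orientation: [0.132, 0.064, 0.989, -0.007]
ft_force: [-2.5, 4.0, 6.2]
grip_width: 24.8
grip_force: 60.1
```

Request:
jog_arm(motion=[[0, 0, -20, 0, 0, 0, -1], [0, 0, -30, 0, 0, 0, -1], [0, 0, -30, 0, 0, 0, -1], [0, 0, -25, 0, 0, 0, -1], [0, 0, 0, 0, 0, 0, -1], [0, 0, 0, 0, 0, 0, -1], [0, 0, 0, 0, 0, 0, -1], [0, 0, 0, 0, 0, 0, -1]])

```text
t: 49.22
tcp_pos: [443.9, -305.7, 153.1]
orientation: [0.13, 0.064, 0.989, -0.007]
ft_force: [0.3, 0.3, -2.4]
grip_width: 24.8
grip_force: 60.1
```

Run:
```python
from h import *
plan((397,209,150,-.1265))
```

```text
t 49.22 at [ 443.9 -305.7  153.1] psi -0.129 grip 24.8 60.1 F [ 0.3  0.3 -2.4]
  rot 3 x [0.001, 0.087, -0.001]
  mov 17 x [6.6, 29.7, 0.2]
```

Request:
jog_arm(motion=[[0, 0, 0, 0, 0.087, -0.001, -1], [0, 0, 0, 0, 0.087, -0.001, -1], [0, 0, 0, 0, 0.087, -0.001, -1], [6.6, 29.7, 0, 0, 0, 0, -1], [6.6, 29.7, 0, 0, 0, 0, -1], [6.6, 29.7, 0, 0, 0, 0, -1], [6.6, 29.7, 0, 0, 0, 0, -1], [6.6, 29.7, 0, 0, 0, 0, -1], [6.6, 29.7, 0, 0, 0, 0, -1], [6.6, 29.7, 0, 0, 0, 0, -1], [6.6, 29.7, 0, 0, 0, 0, -1], [6.6, 29.7, 0, 0, 0, 0, -1]])

```text
t: 50.22
tcp_pos: [418.6, -32.7, 153.9]
orientation: [0.001, 0.063, 0.998, -0.0]
ft_force: [1.1, -0.2, -3.0]
grip_width: 24.8
grip_force: 60.3
```

Request:
jog_arm(motion=[[6.6, 29.7, 0, 0, 0, 0, -1], [6.6, 29.7, 0, 0, 0, 0, -1], [6.6, 29.7, 0, 0, 0, 0, -1], [6.6, 29.7, 0, 0, 0, 0, -1], [6.6, 29.7, 0, 0, 0, 0, -1], [6.6, 29.7, 0, 0, 0, 0, -1], [6.6, 29.7, 0, 0, 0, 0, -1], [6.6, 29.7, 0, 0, 0, 0, -1], [0, 0, 20, 0, 0, 0, -1], [0, 0, 20, 0, 0, 0, -1], [0, 0, 0, 0, 0, 0, -1], [0, 0, 0, 0, 0, 0, -1]])

```text
t: 51.22
tcp_pos: [396.0, 206.9, 113.4]
orientation: [0.0, 0.064, 0.998, -0.002]
ft_force: [0.8, -0.0, -2.5]
grip_width: 24.4
grip_force: 60.3
```

Request:
jog_arm(motion=[[0, 0, 20, 0, 0, 0, -1], [0, 0, 20, 0, 0, 0, -1], [0, 0, 12, 0, 0, 0, -1], [0, 0, 0, 0, 0, 0, -1], [0, 0, 0, 0, 0, 0, -1], [0, 0, 0, 0, 0, 0, -1], [0, 0, 0, 0, 0, 0, -1]])

```text
t: 51.8
tcp_pos: [398.9, 208.3, 64.3]
orientation: [0.003, 0.063, 0.998, 0.001]
ft_force: [-0.8, 0.4, -3.0]
grip_width: 24.9
grip_force: 60.3
```

Run:
```python
from h import *
plan((399,210,30,-.1265))
```

```text
t 51.8 at [398.9 208.3  64.3] psi -0.127 grip 24.9 60.3 F [-0.8  0.4 -3. ]
  mov 2 x [0.2, 0.8, 17.2]
```

Request:
jog_arm(motion=[[-2, 1.5, 14, 0, 0, 0, -1], [0, 0, 14, 0, 0, 0, -1], [0, 0, 6, 0, 0, 0, -1], [0, 0, 0, 0, 0, 0, -1], [0, 0, 0, 0, 0, 0, -1], [0, 0, 0, 0, 0, 0, -1]])

```text
t: 52.3
tcp_pos: [400.7, 209.4, 29.8]
orientation: [0.003, 0.063, 0.998, 0.0]
ft_force: [0.1, -0.5, -3.2]
grip_width: 24.6
grip_force: 60.4
```

Request:
jog_arm(motion=[[0, 0, 1, 0, 0, 0, -1], [0, 0, 1, 0, 0, 0, -1], [0, 0, 0, 0, 0, 0, -1], [0, 0, 0, 0, 0, 0, -1]])

```text
t: 52.63
tcp_pos: [400.0, 209.2, 27.1]
orientation: [0.002, 0.063, 0.998, 0.0]
ft_force: [-0.1, 0.7, -2.8]
grip_width: 24.6
grip_force: 60.4
```

Request:
jog_arm(motion=[[0, 0, 1, 0, 0, 0, -1], [0, 0, 0, 0, 0, 0, -1], [0, 0, 0, 0, 0, 0, -1]])

```text
t: 52.88
tcp_pos: [399.9, 209.1, 25.9]
orientation: [0.002, 0.063, 0.998, -0.0]
ft_force: [0.3, 1.4, -3.3]
grip_width: 24.6
grip_force: 60.4
```

Request:
jog_arm(motion=[[0, 0, 0.5, 0, 0, 0, -1], [0, 0, 0, 0, 0, 0, -1], [0, 0, 0, 0, 0, 0, -1]])

```text
t: 53.13
tcp_pos: [400.0, 209.1, 25.7]
orientation: [0.002, 0.063, 0.998, 0.0]
ft_force: [-0.5, -1.1, 0.4]
grip_width: 24.9
grip_force: 60.8
```

Contact. Release, lift and step away for a final look.

Request:
jog_arm(motion=[[0, 0, 0, 0, 0, 0, -1], [0, 0, 0, 0, 0, 0, -0.1], [0, 0, 0, 0, 0, 0, 0.05], [0, 0, 0, 0, 0, 0, 0.05], [0, 0, 0, 0, 0, 0, 0.05], [0, 0, -20, 0, 0, 0, 0.05], [0, 0, -30, 0, 0, 0, 0.05], [0, 0, -30, 0, 0, 0, 0.05], [0, 0, -30, 0, 0, 0, 0.05], [0, 0, -30, 0, 0, 0, 0.05], [0, 0, -30, 0, 0, 0, 0.05], [0, -30, 0, 0, 0, 0, 0.05]])

```text
t: 54.13
tcp_pos: [399.9, 186.2, 200.9]
orientation: [0.008, 0.059, 0.998, 0.004]
ft_force: [1.9, 1.1, -0.8]
grip_width: 45.0
grip_force: 0.0
```

Request:
jog_arm(motion=[[0, -30, 0, 0, 0, 0, 0.05], [0, -30, 0, 0, 0, 0, 0.05], [0, -30, 0, 0, 0, 0, 0.05], [0, -30, 0, 0, 0, 0, 0.05], [0, -30, 0, 0, 0, 0, 0.05], [0, 0, 0, 0, 0, 0, 0.05], [0, 0, 0, 0, 0, 0, 0.05], [0, 0, 0, 0, 0, 0, 0.05], [0, 0, 0, 0, 0, 0, 0.05], [0, 0, 0, 0, 0, 0, 0.05]])

```text
t: 54.97
tcp_pos: [376.6, 31.6, 195.5]
orientation: [0.002, 0.062, 0.998, -0.0]
ft_force: [-0.5, -0.3, -0.6]
grip_width: 44.9
grip_force: 0.0
```

Run:
```python
from h import *
pivots()
p,d=camera("scene");cv2.imwrite("pics/f1.png",cv2.resize(p[80:330,120:420,::-1],None,fx=2.4,fy=2.4,interpolation=2))
p,d=camera("top");cv2.imwrite("pics/f2.png",cv2.resize(p[215:315,140:250,::-1],None,fx=6,fy=6,interpolation=2))
```

```text
scene brass 192 (array([518.2, 327.7]), array([24. , 77.7]), 81.7) [519.7 324.6  32.2]
scene steel 193 (array([398.1, 206.4]), array([25.8, 75.9]), 89.3) [401.5 204.1  32.5]
scene steel 213 (array([507.2, 260.7]), array([27.4, 76.5]), 81.9) [509.9 257.5  32.5]
scene steel 214 (array([500.3, 193.1]), array([27.2, 76.3]), 79.7) [502.6 190.6  32.9]
scene steel 124 (array([ 368.3, -550.1]), array([33.6, 26.9]), 78.7) [ 367.  -547.1   77. ]
scene steel 156 (array([ 373.5, -566.1]), array([43.5, 21.1]), 17.0) [ 375.2 -566.5   78.1]
top brass 200 (array([512. , 329.4]), array([26. , 74.1]), 85.7) [512.  328.8  34.9]
top steel 198 (array([503.4, 262. ]), array([26.5, 76.5]), 83.2) [502.5 261.5  35.2]
top steel 195 (array([496.3, 194. ]), array([25.2, 76.5]), 83.3) [495.8 194.   35.2]
top steel 200 (array([394.1, 207.9]), array([25.3, 79. ]), 79.0) [394.5 207.4  35.2]
```

View pics/f1.png

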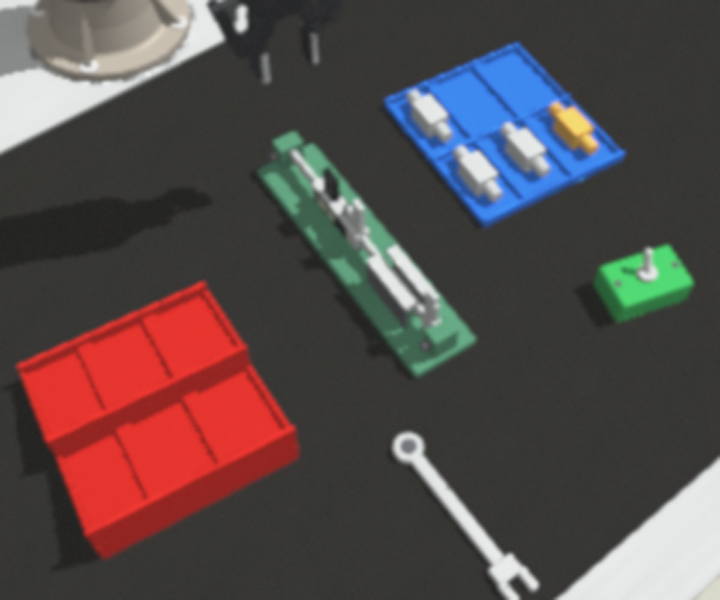

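View pics/f2.png

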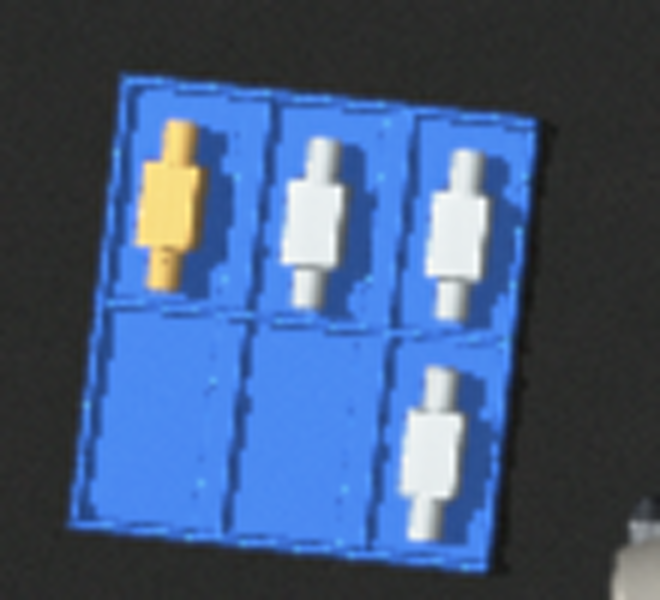

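Both views show all four pivots flat and centred, each in its own bay. In the top crop the brass is at (172,205) and the steels at (313,225), (457,235) and (432,450). The spanner, switch block and bin look undisturbed.

```bash
python3 -c "
from cell import *
print(close_job())"
```

```text
the job is handed in; nothing more can be done
None
```

I pressed the brass pivot in the caliper, slid the jaw back clear, laid it and the three steel pivots one to a bay in the blue tray, and handed the job in at about 55 s; no verdict was returned.

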